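# Pack the picnic tub and latch its lid

### The arm

A 6-joint arm with a two-finger parallel gripper is mounted at the origin on a cart in front of the work surface, level with it; the furniture and walls round the work are solid. World frame = base frame: x ahead of the robot, y to its left, z up, the work surface at z = 0. Lengths are in m, angles in rad, forces in N, time in s.
With the tool pointing down it reaches from about 0.375 to 0.9 m from the base axis. Payload 3.1 kg.
Tool frame: the origin (TCP) lies on the centre line of the jaws, within the pads' length; the fingertips stand 14 mm ahead of it and the grasp point (between the pads) lies 5 mm behind it; z points along the fingers, y is the line along which they close (so a half turn about z gives the same grasp; the last joint's range is limited). The gripper opens to 85 mm and grips with 20 to 120 N. Pads are 22 mm wide; open, the fingers measure 114 mm over their backs; the gripper's body (76 mm by 85 mm) begins 54 mm behind the grasp point. The pads swing forward as they close: fully open they stand 13 mm farther back than shut.
Start: joints at [0.923, 0.527, 1.433, -0, 1.181, -0.178], TCP at [0.282, 0.558, 0.245] pointing down, gripper open.
Joint ranges: [-3.08, 3.08], [-0.75, 2.2], [0.22, 2.44], [-1.43, 4.57], [0, 2.65], [-2.85, 2.85]. Speed limits (rad/s): [2.79, 2.79, 3.14, 3.14, 3.14, 3.14].

### API

Orientations are given as a rotation vector (axis times angle).
In Python, from workcell import get_obs, viewer, job gives the robot as it stands.
- The arm moves only by the shell command python3 -m creep 'ROWS' [FORCE]. ROWS is JSON, a list of rows, each an object of numbers: "tx", "ty", "tz": the shift along the world's x, y, z in cm; "wx", "wy", "wz": the turn, a rotation vector about the world's x, y, z in degrees; "claw": the opening, from 0 (shut) to 1 (fully open). In form: [{"tx": .., "ty": .., "tz": .., "wx": .., "wy": .., "wz": .., "claw": ..}, ...]. A call has exactly 10 rows; each row is the pose to reach, as a shift and turn from the pose commanded when the call began; what a row does not reach only later rows make up. A row lasts 1/8 s, in which the tool goes at most 62.5 mm and 10.7 degrees, less where a joint would pass 70% of its speed; a pose out of reach is approached as far as the arm can. A call with a gripper value outside its range is refused whole. The fingers move at their own pace and stop on an object; FORCE is the grip in N (left out, the last holds). Time passes only in rows, so rows that repeat a pose let the fingers close, or fill a call up. It gives the time, the measured TCP pose, the force, the opening and the grip force at its end, in the units of the state.
- get_obs(): the state, without advancing time (a new reading comes with each control period).
- viewer.get_image(name): name is "side" or "top"; returns (picture, depth): 384x512x3 uint8, red, green, blue; 384x512 float32, m along the optical axis (not along the pixel's ray), 0 where there is no reading.
- viewer.camera_params(name): a dict with "intrinsics" (3x3 intrinsics, pixels), "R" (3x3) and "t" (3): a world point X has camera coordinates R X + t. Camera axes: x right, y down, z forward; pixel columns grow to the right and rows downward; lengths in m; the calibration is good to about 2 mm. A picture is of the moment at which its call begins. camera_params takes no time and is no camera call.
- job.job_done(): hands the job in; it is judged then, once.
The state is a dict: "time": time; "q": joint angles; "dq": joint speeds; "tau": joint torques, N m; "position": TCP position; "tcp_rot": TCP orientation; "contact_force": force on the tool from outside, world axes, zero at the start; "moment": the same for the moment, N m; "grip_width": finger opening in m; "grasp_force": force on a finger pad.
Only numpy, scipy, OpenCV 4.12 (cv2) and the standard library are available. Lean on these libraries where they do the work, as an engineer would, in place of code of your own. Each camera call takes 0.05 s, during which the arm holds its last target. There are 200 camera calls.

### The job

Pack the picnic tub for two: lift the two upper tumblers off the nested stack, one at a time, leaving the bottom one standing on its trivet, and stand them upright in the tub together with every snack pot that is on the table mat. Then shut the lid, hook the latch's wire loop over the keeper on the lid, and press the lever down onto its stop so that it draws the lid tight. Leave the other things on the worktop where they are.

Things in the scene. Friction and masses are not known exactly. Their poses are not given: they have to be found in the camera images.
- tub: white plastic tub fixed on the worktop, 150 x 330 x 105 mm (its x, y, z). Origin: centre of its underside; x points from the latch side to the lid hinge, y left as seen from the latch, z up. Inside 140 x 320 mm, walls 5 mm, inner floor 6 mm above the origin, rim at 105 mm, so things must stand side by side. Latch at the middle of the -x face, lid hinge along the +x rim
- lid (a joint): grey lid's hinge, rad: 0 fully down (tight), about 0.05 shut but loose on the springy rubber seal of the front rim, 1.65 to 1.8 (open, leaning back) at the start, at most 1.85. Stiff: stays where left, 2 to 5 N at the edge move it. By hand, 0.05 to 0 takes some 20 N and it springs back. Slab 154 x 336 x 12 mm
- lid_hinge (a point): middle of the lid's hinge line, which runs along the tub's y at the +x rim, 105.5 mm above the tub's underside; the lid's lower face turns about it. Its frame turns with the lid
- lid_edge (a point): middle of the lid's free (latch side) edge on its outer face: 152 mm from the hinge along the lid, 12 mm off the lower face
- keeper (a point): where the bar's centre lies when hooked: the notch of a steel hook 20 mm wide on the lid's free edge. Frame turns with the lid, as the tub's when it is down. Notch floor 3.5 mm below this point, lip 3.5 mm to -x of it, 4 mm thick, 5 mm tall above the floor; notch open 18 mm to +x. Lid down: 24 mm out from the tub's front face, 118.5 mm up; lid on the seal: 8 mm higher
- lever (a joint): latch lever, rad: 0 pressed right down on its stop, its handle then slopes out and down, 1.08 rad from straight down; 2.06 handle straight up; 1.75 to 1.9 at the start, at most 2.0. Stiff, stays where left; moves along with the loop: bar resting in the notch, lid on the seal, about 1.2 to 1.4. Pressed down with the loop hooked it goes over centre and holds; up to 10 N near the tip
- lever_pivot (a point): lever's pivot axis (along the tub's y), 24 mm out from the tub's front face, 65 mm above the tub's underside; turns with the lever
- lever_tip (a point): middle of the lever handle's free end on its outer (upper) face, 62 mm from the pivot along the handle and 5.5 mm to the outer side of the pivot; the handle is a strip 22 mm wide (along the tub's y), 6 mm thick
- loop_bar (a point): centre of the wire loop's cross bar, along the tub's y, 7 mm thick, 48 mm long; can be pinched by its two ends from above and then turns between the fingers. Legs (5.6 mm wire, 33 mm apart) run 69.5 mm to pins on the lever, 15 mm from its pivot, so straight above the pivot the bar can be 55 to 76 mm from it. Stiff: stays as left; leans out from the tub at the start
- trivet: round cork trivet fixed to the worktop, 124 mm across, 10 mm thick, under the tumblers. Origin: centre of its underside
- cup_top: top tumbler of the nested stack, steel, 90 g, 88 mm tall, 60 mm across; origin: centre of its underside, z up. The upper 28 mm is a straight 60 mm collar; below, it tapers from 52 to 38 mm. Nested, each collar stands on the rim of the tumbler below, so each stands 28 mm higher and only collars show
- cup_mid: middle tumbler of the stack, like the top one
- cup_low: bottom tumbler of the stack, like the top one; it stays on the trivet
- mat: cork table mat fixed to the worktop, 220 x 300 x 4 mm, with the snack pots on it. Origin: centre of its underside
- pot_a: small round snack pot, closed with a white screw lid, 52 mm across, 50 mm tall, 120 g; origin: centre of its underside, z up. May be absent
- pot_b: another snack pot just like it. May be absent
- pot_c: another snack pot just like it. May be absent
- egg_timer: red and white wind-up kitchen timer in front, 63 mm across, 51 mm tall, to be left alone
- tin_1: food tin in front on the right, 75 mm across, 110 mm tall, to be left alone
There are look-alikes about, which are no part of the job. Leave any green look-alike of the cup_mid alone.

How it is judged:
By the outcome, as a careful person would: the job done as asked, in the order asked, and still so for the second after the job is handed in, with the robot touching nothing.
Of pot_a, pot_b, pot_c only 1 to 3 are there at a start; the rules pass over those that are not, and their reading is None.
At some moment in a run one of pot_a, pot_b, pot_c may be knocked a few centimetres aside while the robot is not near it.
It also fails if it takes over 210 s, if anything falls off the work surface, if the arm or the gripper's body presses on something with over 40 N, if the wrist force passes 120 N, or if a joint passes its speed limit or range.

## Working session

There is one attempt and no reset: what is moved stays moved. The work goes in short steps, Python scripts to look and compute and a shell command to move; the robot and the scene stay as the last step left them, time stands still between calls to the robot, and variables do not carry over. Pictures are saved under pics/ and viewed, at most 14 in all, crops included, and the job is handed in when it is done.

```bash
mkdir -p pics; ls
cat > h.py <<'E'
import numpy as np, cv2
from workcell import get_obs, viewer, job
def shot(n,f):
    im,d=viewer.get_image(n); cv2.imwrite('pics/%s.png'%f,im[:,:,::-1]); np.save('pics/%s.npy'%f,d); return im,d
def pts(n,d):
    p=viewer.camera_params(n);K=p['intrinsics'];v,u=np.mgrid[:384,:512]
    c=np.stack([(u-K[0,2])/K[0,0]*d,(v-K[1,2])/K[1,1]*d,d],-1)
    return (c-p['t'])@p['R']   # R^T (c-t)
E
python3 - <<'E'
from h import *
for n in('top','side'):
    im,d=shot(n,n+'0'); P=pts(n,d); np.save('pics/%s0P.npy'%n,P)
    p=viewer.camera_params(n); print(n,p['R'].round(3),p['t'].round(3),p['intrinsics'].round(1), -p['R'].T@p['t'])
o=get_obs();print(o)
E
```

```text
pics
top [[-0.014 -1.     0.007]
 [-0.984  0.013 -0.179]
 [ 0.179 -0.01  -0.984]] [0.011 0.514 1.311] [[390.9   0.  257.4]
 [  0.  390.9 197.5]
 [  0.    0.    1. ]] [0.27205503 0.01728028 1.38156929]
side [[ 0.889 -0.457  0.008]
 [-0.222 -0.447 -0.867]
 [ 0.4    0.769 -0.499]] [-0.44   0.201  1.385] [[432.6   0.  252.4]
 [  0.  432.6 188.9]
 [  0.    0.    1. ]] [-0.11742389 -1.17687058  0.86890049]
{'time': 0.1, 'q': array([ 9.23519559e-01,  5.28379351e-01,  1.43378278e+00, -2.62174563e-05,
        1.18141486e+00, -1.78517112e-01]), 'dq': array([-0.00100673, -0.00190589, -0.00253917,  0.00053423,  0.00140479,
       -0.00129794]), 'tau': array([-4.27952609e-04, -4.43302917e+01, -1.78586483e+01, -2.54767865e-04,
        3.89731998e-03, -2.48972759e-05]), 'position': array([0.28196858, 0.55707891, 0.24442494]), 'tcp_rot': array([-7.29407589e-01, -3.05494647e+00,  2.86962369e-03]), 'contact_force': array([0.17598717, 0.1978771 , 0.39857068]), 'moment': array([-0.00764439,  0.02475586, -0.00701729]), 'grasp_force': 0.0, 'grip_width': 0.08545420741031506}
```

View pics/top0.png

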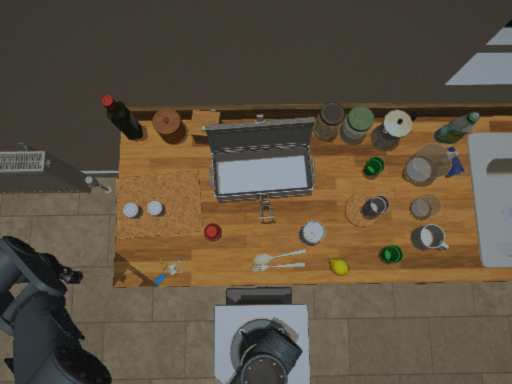

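View pics/side0.png

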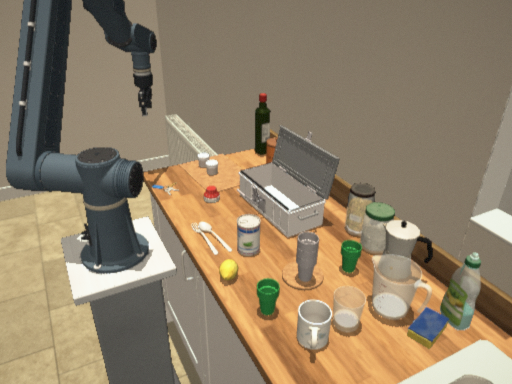

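Two pots are on the mat (top view 131,210 and 155,208). The tub is near (262,175) with the lid leaning back, the latch is at (265,208), the stack is at (375,206), and the tin (313,232) and timer (212,231) are in front. Next I'll measure with the depth.

Run:
```python
from h import *
P=np.load('pics/top0P.npy'); S=np.load('pics/side0P.npy')
def box(A,lo,hi): 
    m=np.all((A>lo)&(A<hi),-1)&(np.abs(A[...,2])<2); return A[m]
# tub region
for nm,A in(('top',P),('side',S)):
    r=box(A,[.35,-.25,.095],[.65,.25,.112]); 
    if len(r): print(nm,'rim n',len(r), cv2.minAreaRect((r[:,:2]*1000).astype(np.float32)))
    l=box(A,[.5,-.25,.14],[.85,.25,.3]); print(nm,'lid', len(l), l.min(0).round(3),l.max(0).round(3))
    r=box(A,[.25,.2,.04],[.65,.6,.07]); 
    for y in(.3,): print(nm,'pots',len(r)); 
    if len(r):
        _,lab,c=cv2.kmeans(r.astype(np.float32),2,None,(3,50,.0001),5,cv2.KMEANS_PP_CENTERS)
        for k in(0,1):
            q=r[lab[:,0]==k];print(len(q),c[k].round(4),cv2.minAreaRect((q[q[:,2]>.046][:,:2]*1000).astype(np.float32)),np.median(q[:,2]))
    for z0,z1 in((.14,.16),(.1,.13),(.07,.1)):
        r=box(A,[.3,-.45,z0],[.55,-.22,z1]); 
        if len(r)>4:print(nm,'stack',z0,len(r),r.min(0).round(3),r.max(0).round(3),cv2.minAreaRect((r[:,:2]*1000).astype(np.float32)))
    r=box(A,[.2,-.08,.03],[.45,.1,.2]);print(nm,'latch region',len(r)); 
    print('timer/tin',*[ (box(A,lo,hi).mean(0).round(3),len(box(A,lo,hi))) for lo,hi in(([.25,.1,.03],[.45,.25,.06]),([.25,-.25,.1],[.45,-.08,.12]))])
im=cv2.imread('pics/top0.png'); a=cv2.resize(im[100:290,200:400],None,fx=4,fy=4,interpolation=2)[:600]
im2=cv2.imread('pics/side0.png'); b=cv2.resize(im2[125:265,225:345],None,fx=5,fy=4.2,interpolation=2)
cv2.imwrite('pics/c1.png',a);cv2.imwrite('pics/c2.png',cv2.resize(im2[150:240,225:325],None,fx=6,fy=6,interpolation=2))
```

```text
top rim n 832 ((501.5792236328125, -27.82098388671875), (369.92474365234375, 294.5704040527344), 89.77381134033203)
top lid 6338 [ 0.667 -0.25   0.14 ] [0.844 0.249 0.3  ]
top pots 380
186 [0.4822 0.3569 0.0515] ((483.3014221191406, 357.98626708984375), (49.47380065917969, 47.769256591796875), 43.731510162353516) 0.05165034815873129
194 [0.4769 0.4389 0.051 ] ((477.104248046875, 439.7908630371094), (51.32679748535156, 50.020713806152344), 63.05799102783203) 0.05120055629534579
top stack 0.14 86 [ 0.44  -0.414  0.141] [ 0.499 -0.354  0.16 ] ((469.4503479003906, -384.01177978515625), (57.39396286010742, 60.51760482788086), 47.53975296020508)
top stack 0.1 156 [ 0.44  -0.414  0.1  ] [ 0.496 -0.355  0.13 ] ((469.3011474609375, -383.36004638671875), (57.36857986450195, 57.8552360534668), 57.73763656616211)
top stack 0.07 137 [ 0.303 -0.45   0.07 ] [ 0.492 -0.355  0.1  ] ((402.2139587402344, -404.49285888671875), (194.93203735351562, 51.567718505859375), 19.476167678833008)
top latch region 40
timer/tin (array([0.399, 0.162, 0.043]), 169) (array([ 0.389, -0.177,  0.107]), 407)
side rim n 8
[... 386 characters left out ...]
69), (47.555091857910156, 51.14421844482422), 10.376340866088867) 0.05297885388705369
side stack 0.14 193 [ 0.439 -0.415  0.14 ] [ 0.501 -0.352  0.157] ((470.29400634765625, -385.03363037109375), (62.41852951049805, 58.585872650146484), 37.619354248046875)
side stack 0.1 234 [ 0.438 -0.416  0.1  ] [ 0.499 -0.356  0.13 ] ((469.97430419921875, -386.75140380859375), (60.990882873535156, 57.21356964111328), 34.9390869140625)
side stack 0.07 283 [ 0.301 -0.449  0.07 ] [ 0.492 -0.368  0.1  ] ((396.00299072265625, -407.2608947753906), (187.41278076171875, 52.860694885253906), 13.96934700012207)
side latch region 24
timer/tin (array([0.398, 0.155, 0.042]), 114) (array([ 0.388, -0.178,  0.108]), 307)
```

View pics/c1.png

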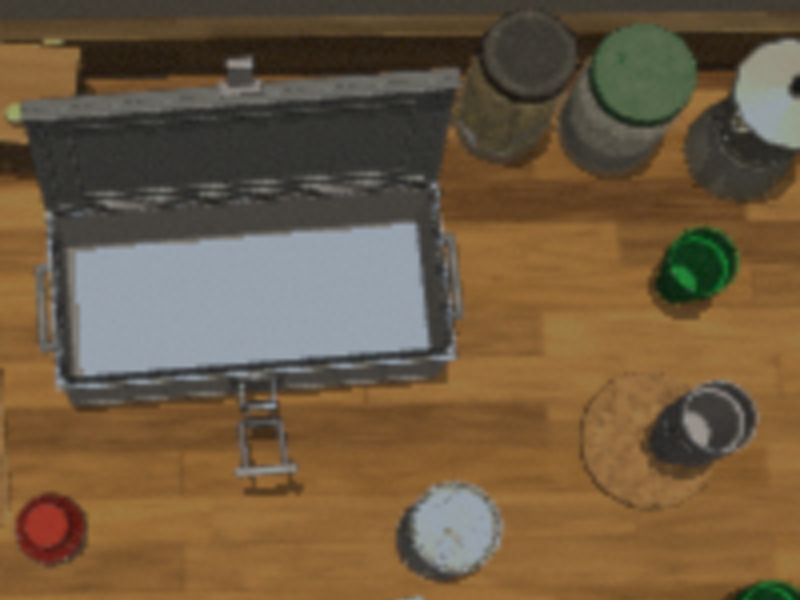

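View pics/c2.png

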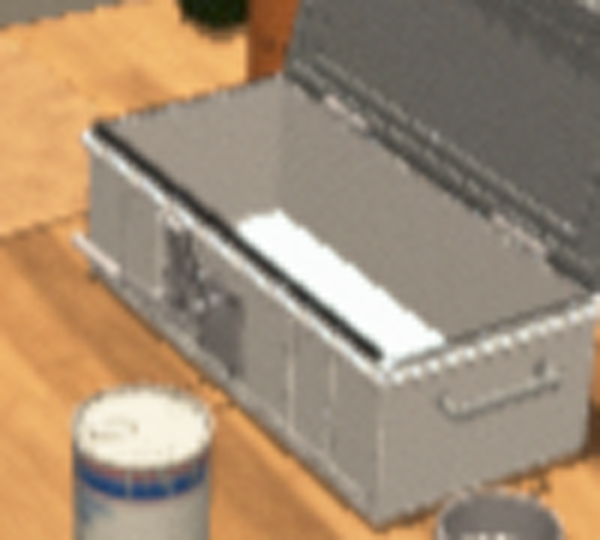

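The top crop shows the tub corners at about front-left (62,385) and front-right (455,355), yawed a few degrees. The loop's bar is leaning out at (265,470) and the stack rim is at (712,420). The side crop shows the front face with the latch, and the inside of the tub is clear. Next I'll fit the tub pose.

Run:
```python
from h import *
P=np.load('pics/top0P.npy'); S=np.load('pics/side0P.npy')
# front face (side)
def m(A,lo,hi): return A[np.all((A>lo)&(A<hi),-1)]
f=m(S,[.42,-.10,.02],[.52,.17,.09])
c=cv2.fitLine(f[:,:2].astype(np.float32),cv2.DIST_HUBER,0,.01,.01).ravel();
for _ in range(5):
    n=np.array([-c[1],c[0]]);r=(f[:,:2]-c[2:])@n; f=f[np.abs(r)<.006]; c=cv2.fitLine(f[:,:2].astype(np.float32),cv2.DIST_HUBER,0,.01,.01).ravel()
print('front',c,len(f),np.degrees(np.arctan2(-c[0]*np.sign(c[1]),abs(c[1]))))
yaw=np.arctan2(-c[0]*np.sign(c[1]),abs(c[1]))
ex=np.array([np.cos(yaw),np.sin(yaw)]);ey=np.array([-ex[1],ex[0]])
for nm,A in(('top',P),('side',S)):
    a=m(A,[.4,-.2,.098],[.68,.2,.109]); X=a[:,:2]@ex; Y=a[:,:2]@ey
    print(nm,'x pct',np.percentile(X,[1,3,10]).round(4),'y',np.percentile(Y,[1,2,3,5,95,97,98,99]).round(4), len(a))
    fl=m(A,[.48,-.12,-.005],[.6,.17,.02]); 
    if len(fl): print('floor',np.percentile(fl@[0,0,1],[10,50,90]).round(4),np.percentile(fl[:,:2]@ey,[1,99]),np.percentile(fl[:,:2]@ex,[1,99]))
    a=m(A,[.55,-.2,.115],[.75,.2,.3]); X=a[:,:2]@ex;Y=a[:,:2]@ey
    print('lid X by z',[(z,np.percentile(X[np.abs(a[:,2]-z)<.006],[5,50,95]).round(3)) for z in(.13,.16,.19,.22,.25) if (np.abs(a[:,2]-z)<.006).sum()>5],'Y',np.percentile(Y,[1,99]),a[:,2].max())
f0=c[2:]@ex; print('front X',f0)
K=viewer.camera_params('top')
def un(u,v,z,n='top'):
    p=viewer.camera_params(n);d=p['R'].T@np.linalg.inv(p['intrinsics'])@[u,v,1];o=-p['R'].T@p['t'];return o+d*(z-o[2])/d[2]
for q in((62,385),(455,355),(50,212),(440,186)): w=un(200+q[0]/4-.4,100+q[1]/4-.4,.105)[:2];print(q,w,w@ex,w@ey)
# latch points
for nm,A in(('top',P),('side',S)):
    X=A[...,:2]@ex-f0;Y=A[...,:2]@ey
    k=(X<-.008)&(X>-.14)&(A[...,2]>.02)&(A[...,2]<.15)&(np.abs(Y)<.08)
    for v,u in np.argwhere(k): print(nm,u,v,round(X[v,u]*1000),round(Y[v,u]*1000),round(A[v,u,2]*1000),end=' | ')
    print()
```

```text
front [ 0.0420521  -0.9991154   0.5156808   0.10114359] 146 2.4101183
top x pct [0.3945 0.3969 0.4076] y [-0.2134 -0.2104 -0.207  -0.2038  0.1256  0.1268  0.1278  0.1289] 591
floor [-0.0026  0.003   0.0085] [-0.1401487   0.14507236] [0.47960594 0.60125993]
lid X by z [(0.13, array([0.671, 0.676, 0.681])), (0.16, array([0.678, 0.683, 0.688])), (0.19, array([0.686, 0.69 , 0.695])), (0.22, array([0.692, 0.697, 0.702])), (0.25, array([0.696, 0.705, 0.715]))] Y [-0.19818707  0.128989  ] 0.2828133521250524
side x pct [0.394  0.3989 0.4535] y [-0.2093 -0.2078 -0.2064 -0.2046  0.1256  0.1268  0.1274  0.1286] 624
floor [-0.0012  0.0017  0.0135] [-0.13978173  0.14527089] [0.47848692 0.52634383]
lid X by z [(0.13, array([0.672, 0.678, 0.684])), (0.16, array([0.68 , 0.685, 0.691])), (0.19, array([0.686, 0.691, 0.698])), (0.22, array([0.693, 0.698, 0.704])), (0.25, array([0.696, 0.704, 0.714]))] Y [-0.20217403  0.12772299] 0.28280128589397063
front X 0.51947796
(62, 385) [0.5109134  0.14466236] 0.5165448020101032 0.1230494132834208
(455, 355) [ 0.53213856 -0.18273839] 0.5239833006391412 -0.204954
[... 6292 characters left out ...]
side 252 201 -49 -58 82 | side 253 201 -46 -60 82 | side 254 201 -37 -52 75 | side 255 201 -32 -51 73 | side 256 201 -30 -55 74 | side 257 201 -26 -54 72 | side 258 201 -21 -53 71 | side 259 201 -18 -55 71 | side 260 201 -14 -56 70 | side 261 201 -8 -52 66 | side 253 202 -45 -59 77 | side 254 202 -40 -57 74 | side 255 202 -33 -53 70 | side 256 202 -27 -49 66 | side 257 202 -26 -55 69 | side 258 202 -19 -50 64 | side 259 202 -17 -54 66 | side 260 202 -14 -54 65 | side 253 203 -38 -47 64 | side 254 203 -41 -59 71 | side 255 203 -36 -59 70 | side 257 203 -24 -51 62 | side 258 203 -21 -54 63 | side 259 203 -18 -56 63 | side 260 203 -11 -51 58 | side 257 204 -27 -56 61 | side 258 204 -22 -55 59 |
```

Run:
```python
from h import *
P=np.load('pics/top0P.npy'); S=np.load('pics/side0P.npy'); im=cv2.imread('pics/top0.png').astype(int)
g=(im[...,1]>im[...,2]+40)&(im[...,1]>im[...,0]+30)
for (u0,u1,v0,v1) in((355,395,145,185),(375,410,240,270)):
    q=P[v0:v1,u0:u1][g[v0:v1,u0:u1]]; print('green',np.percentile(q,[2,50,98],axis=0).round(3))
def pl(A,lo,hi,yaw=.0602):
    a=A[np.all((A>lo)&(A<hi),-1)]
    for _ in range(6):
        c=a.mean(0);n=np.linalg.svd(a-c)[2][2];r=(a-c)@n;a=a[np.abs(r)<max(.004,1.5*r.std())]
    return c,n*np.sign(n[0]),len(a)
for A in(P,S):
    print('lid',pl(A,[.66,-.16,.13],[.73,.13,.24]))
print('front',pl(S,[.49,-.17,.03],[.54,.13,.09]))
# back things behind lid
for y0,y1 in((-.15,-.05),(-.05,.05),(.05,.12)):
    a=P[(P[...,1]>y0)&(P[...,1]<y1)&(P[...,0]>.72)&(P[...,0]<.95)]; print(y0,[(x,a[np.abs(a[:,0]-x)<.008][:,2].max().round(3)) for x in np.arange(.73,.9,.015) if (np.abs(a[:,0]-x)<.008).any()])
yaw=np.radians(3.5);ex=np.array([np.cos(yaw),np.sin(yaw)]);ey=np.array([-ex[1],ex[0]])
for nm,A in(('t',P),('s',S)):
    a=A[np.all((A>[.45,-.24,.095])&(A<[.66,.2,.11]),-1)];X=a[:,:2]@ex;Y=a[:,:2]@ey
    s=np.abs(Y+.05)<.1; print(nm,'rim X',np.histogram(X[s],np.arange(.49,.56,.005)))
    s=(X>.54)&(X<.64); print('rim Y',np.percentile(Y[s&(Y<-.1)],[1,10,50,90,99]).round(3),np.percentile(Y[s&(Y>.08)],[1,10,50,90,99]).round(3))
c=np.array([.5955,-.0146]);print(c@ex,c@ey)
```

```text
green [[ 0.588 -0.43  -0.002]
 [ 0.626 -0.413  0.06 ]
 [ 0.643 -0.376  0.09 ]]
green [[ 0.286 -0.467 -0.002]
 [ 0.315 -0.451  0.058]
 [ 0.34  -0.412  0.09 ]]
lid (array([ 0.69056215, -0.01446593,  0.18568154]), array([ 0.97448187,  0.06583925, -0.21459327]), 1654)
lid (array([ 0.69196176, -0.02408535,  0.18521264]), array([ 0.97370278,  0.06366238, -0.21874645]), 1501)
front (array([ 0.52479767, -0.0427088 ,  0.06068851]), array([ 0.99782523,  0.06590698, -0.00103638]), 540)
-0.15 [(np.float64(0.73), np.float64(0.251)), (np.float64(0.8200000000000001), np.float64(0.102)), (np.float64(0.8350000000000001), np.float64(0.632)), (np.float64(0.8500000000000001), np.float64(0.626))]
-0.05 [(np.float64(0.73), np.float64(0.28)), (np.float64(0.805), np.float64(0.007)), (np.float64(0.8200000000000001), np.float64(0.098)), (np.float64(0.8350000000000001), np.float64(0.632)), (np.float64(0.8500000000000001), np.float64(0.628))]
0.05 [(np.float64(0.805), np.float64(0.003)), (np.float64(0.8200000000000001), np.float64(0.099)), (np.float64(0.8350000000000001), np.float64(0.634)), (np.float64(0.8500000000000001), np.float64(0.627))]
t rim X (array([ 3,  0,  0,  0,  0, 62, 56,  1,  0,  0,  0,  0,  0,  0]), array([0.49 , 0.495, 0.5  , 0.505, 0.51 , 0.515, 0.52 , 0.525, 0.53 ,
       0.535, 0.54 , 0.545, 0.55 , 0.555, 0.56 ]))
rim Y [-0.217 -0.216 -0.211 -0.209 -0.208] [0.111 0.111 0.114 0.118 0.119]
s rim X (array([ 7,  0,  0,  0,  0, 48, 79,  4,  0,  0,  0,  0,  0,  0]), array([0.49 , 0.495, 0.5  , 0.505, 0.51 , 0.515, 0.52 , 0.525, 0.53 ,
       0.535, 0.54 , 0.545, 0.55 , 0.555, 0.56 ]))
rim Y [-0.22  -0.217 -0.213 -0.21  -0.208] [0.108 0.11  0.113 0.118 0.12 ]
0.5934979637830129 -0.05092717334996653
```

```bash
W='{"tx":17,"ty":-51,"tz":7,"wz":-59.7,"claw":1}'; python3 -m creep '[{"tx":17,"ty":-51,"tz":7,"wz":-59.7,"claw":1},{"tx":17,"ty":-51,"tz":7,"wz":-59.7,"claw":1},{"tx":17,"ty":-51,"tz":7,"wz":-59.7,"claw":1},{"tx":17,"ty":-51,"tz":7,"wz":-59.7,"claw":1},{"tx":17,"ty":-51,"tz":7,"wz":-59.7,"claw":1},{"tx":17,"ty":-51,"tz":7,"wz":-59.7,"claw":1},{"tx":17,"ty":-51,"tz":7,"wz":-59.7,"claw":1},{"tx":17,"ty":-51,"tz":7,"wz":-59.7,"claw":1},{"tx":17,"ty":-51,"tz":7,"wz":-59.7,"claw":1},{"tx":17,"ty":-51,"tz":7,"wz":-59.7,"claw":1}]' 40
```

```text
invalid input
```

```bash
python3 -m creep '[{"tx":17,"ty":-51,"tz":7,"wx":0,"wy":0,"wz":-59.5,"claw":1},{"tx":17,"ty":-51,"tz":7,"wx":0,"wy":0,"wz":-59.5,"claw":1},{"tx":17,"ty":-51,"tz":7,"wx":0,"wy":0,"wz":-59.5,"claw":1},{"tx":17,"ty":-51,"tz":7,"wx":0,"wy":0,"wz":-59.5,"claw":1},{"tx":17,"ty":-51,"tz":7,"wx":0,"wy":0,"wz":-59.5,"claw":1},{"tx":17,"ty":-51,"tz":7,"wx":0,"wy":0,"wz":-59.5,"claw":1},{"tx":17,"ty":-51,"tz":7,"wx":0,"wy":0,"wz":-59.5,"claw":1},{"tx":17,"ty":-51,"tz":7,"wx":0,"wy":0,"wz":-59.5,"claw":1},{"tx":17,"ty":-51,"tz":7,"wx":0,"wy":0,"wz":-59.5,"claw":1},{"tx":17,"ty":-51,"tz":7,"wx":0,"wy":0,"wz":-59.5,"claw":1}]' 40
```

```text
time: 1.35
position: [0.4536, 0.045, 0.3155]
tcp_rot: [2.155, 2.285, 0.001]
contact_force: [-0.2, -0.2, 0.0]
grip_width: 0.0853
grasp_force: 0.0
```

```bash
python3 -m creep '[{"tx":1.7,"ty":-43,"tz":-1,"wx":0,"wy":0,"wz":0,"claw":1},{"tx":1.7,"ty":-43,"tz":-1,"wx":0,"wy":0,"wz":0,"claw":1},{"tx":1.7,"ty":-43,"tz":-1,"wx":0,"wy":0,"wz":0,"claw":1},{"tx":1.7,"ty":-43,"tz":-1,"wx":0,"wy":0,"wz":0,"claw":1},{"tx":1.7,"ty":-43,"tz":-1,"wx":0,"wy":0,"wz":0,"claw":1},{"tx":1.7,"ty":-43,"tz":-1,"wx":0,"wy":0,"wz":0,"claw":1},{"tx":1.7,"ty":-43,"tz":-1,"wx":0,"wy":0,"wz":0,"claw":1},{"tx":1.7,"ty":-43,"tz":-4,"wx":0,"wy":0,"wz":0,"claw":1},{"tx":1.7,"ty":-43,"tz":-8,"wx":0,"wy":0,"wz":0,"claw":1},{"tx":1.7,"ty":-43,"tz":-8,"wx":0,"wy":0,"wz":0,"claw":1}]' 40; python3 -m creep '[{"tx":0,"ty":0,"tz":0,"wx":0,"wy":0,"wz":0,"claw":1},{"tx":0,"ty":0,"tz":0,"wx":0,"wy":0,"wz":0,"claw":1},{"tx":0,"ty":0,"tz":0,"wx":0,"wy":0,"wz":0,"claw":1},{"tx":0,"ty":0,"tz":0,"wx":0,"wy":0,"wz":0,"claw":1},{"tx":0,"ty":0,"tz":0,"wx":0,"wy":0,"wz":0,"claw":1},{"tx":0,"ty":0,"tz":0,"wx":0,"wy":0,"wz":0,"claw":1},{"tx":0,"ty":0,"tz":0,"wx":0,"wy":0,"wz":0,"claw":1},{"tx":0,"ty":0,"tz":0,"wx":0,"wy":0,"wz":0,"claw":1},{"tx":0,"ty":0,"tz":0,"wx":0,"wy":0,"wz":0,"claw":1},{"tx":0,"ty":0,"tz":0,"wx":0,"wy":0,"wz":0,"claw":1}]' | head -2
```

```text
time: 2.6
position: [0.468, -0.3791, 0.2316]
tcp_rot: [-2.142, -2.285, -0.002]
contact_force: [-0.1, -0.3, 0.4]
grip_width: 0.0853
grasp_force: 0.0
time: 3.85
position: [0.4693, -0.3824, 0.2353]
```

```bash
python3 -m creep '[{"tx":0.1,"ty":-0.2,"tz":-4,"wx":0,"wy":0,"wz":0,"claw":1},{"tx":0.1,"ty":-0.2,"tz":-7,"wx":0,"wy":0,"wz":0,"claw":1},{"tx":0.1,"ty":-0.2,"tz":-9.1,"wx":0,"wy":0,"wz":0,"claw":1},{"tx":0.1,"ty":-0.2,"tz":-9.1,"wx":0,"wy":0,"wz":0,"claw":1},{"tx":0.1,"ty":-0.2,"tz":-9.1,"wx":0,"wy":0,"wz":0,"claw":0.5},{"tx":0.1,"ty":-0.2,"tz":-9.1,"wx":0,"wy":0,"wz":0,"claw":0.5},{"tx":0.1,"ty":-0.2,"tz":-9.1,"wx":0,"wy":0,"wz":0,"claw":0.5},{"tx":0.1,"ty":-0.2,"tz":-9.1,"wx":0,"wy":0,"wz":0,"claw":0.5},{"tx":0.1,"ty":-0.2,"tz":-9.1,"wx":0,"wy":0,"wz":0,"claw":0.5},{"tx":0.1,"ty":-0.2,"tz":-9.1,"wx":0,"wy":0,"wz":0,"claw":0.5}]' 40; python3 -m creep '[{"tx":0,"ty":0,"tz":1,"wx":0,"wy":0,"wz":0,"claw":0.5},{"tx":0,"ty":0,"tz":2,"wx":0,"wy":0,"wz":0,"claw":0.5},{"tx":0,"ty":0,"tz":3,"wx":0,"wy":0,"wz":0,"claw":0.5},{"tx":0,"ty":0,"tz":5,"wx":0,"wy":0,"wz":0,"claw":0.5},{"tx":0,"ty":0,"tz":7,"wx":0,"wy":0,"wz":0,"claw":0.5},{"tx":0,"ty":0,"tz":9,"wx":0,"wy":0,"wz":0,"claw":0.5},{"tx":0,"ty":0,"tz":11,"wx":0,"wy":0,"wz":0,"claw":0.5},{"tx":0,"ty":0,"tz":12,"wx":0,"wy":0,"wz":0,"claw":0.5},{"tx":0,"ty":0,"tz":12,"wx":0,"wy":0,"wz":0,"claw":0.5},{"tx":0,"ty":0,"tz":12,"wx":0,"wy":0,"wz":0,"claw":0.5}]'
python3 - <<'E'
from h import *
im,d=shot('side','s1');cv2.imwrite('pics/s1c.png',cv2.resize(im[120:300,230:370,::-1],None,fx=3,fy=3,interpolation=2))
E
```

```text
time: 5.1
position: [0.4713, -0.3854, 0.146]
tcp_rot: [2.147, 2.288, -0.0]
contact_force: [0.9, 0.2, 6.2]
grip_width: 0.0621
grasp_force: 44.0
time: 6.35
position: [0.4699, -0.384, 0.2635]
tcp_rot: [-2.149, -2.29, -0.0]
contact_force: [-0.7, 0.5, -1.3]
grip_width: 0.0618
grasp_force: 43.8
```

View pics/s1c.png

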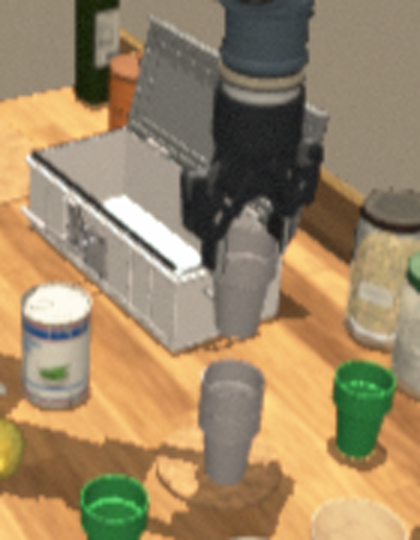

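The cup came away cleanly at (245,290) in the crop, and two tumblers remain on the trivet at (232,420). I'll place it in the tub.

```bash
python3 -m creep '[{"tx":3,"ty":5,"tz":0,"wx":0,"wy":0,"wz":0,"claw":0.5},{"tx":6,"ty":10,"tz":0,"wx":0,"wy":0,"wz":0,"claw":0.5},{"tx":9,"ty":15,"tz":0,"wx":0,"wy":0,"wz":0,"claw":0.5},{"tx":12,"ty":21,"tz":0,"wx":0,"wy":0,"wz":0,"claw":0.5},{"tx":13.4,"ty":24.5,"tz":0,"wx":0,"wy":0,"wz":0,"claw":0.5},{"tx":13.4,"ty":24.5,"tz":0,"wx":0,"wy":0,"wz":0,"claw":0.5},{"tx":13.4,"ty":24.5,"tz":-4,"wx":0,"wy":0,"wz":0,"claw":0.5},{"tx":13.4,"ty":24.5,"tz":-8,"wx":0,"wy":0,"wz":0,"claw":0.5},{"tx":13.4,"ty":24.5,"tz":-11,"wx":0,"wy":0,"wz":0,"claw":0.5},{"tx":13.4,"ty":24.5,"tz":-11,"wx":0,"wy":0,"wz":0,"claw":0.5}]'; python3 -m creep '[{"tx":0,"ty":0,"tz":-3,"wx":0,"wy":0,"wz":0,"claw":0.5},{"tx":0,"ty":0,"tz":-5,"wx":0,"wy":0,"wz":0,"claw":0.5},{"tx":0,"ty":0,"tz":-6,"wx":0,"wy":0,"wz":0,"claw":0.5},{"tx":0,"ty":0,"tz":-6.4,"wx":0,"wy":0,"wz":0,"claw":0.5},{"tx":0,"ty":0,"tz":-6.6,"wx":0,"wy":0,"wz":0,"claw":0.5},{"tx":0,"ty":0,"tz":-6.7,"wx":0,"wy":0,"wz":0,"claw":0.5},{"tx":0,"ty":0,"tz":-6.7,"wx":0,"wy":0,"wz":0,"claw":0.5},{"tx":0,"ty":0,"tz":-6.7,"wx":0,"wy":0,"wz":0,"claw":0.5},{"tx":0,"ty":0,"tz":-6.7,"wx":0,"wy":0,"wz":0,"claw":0.5},{"tx":0,"ty":0,"tz":-6.7,"wx":0,"wy":0,"wz":0,"claw":0.5}]'
```

```text
time: 7.65
position: [0.6018, -0.1397, 0.1512]
tcp_rot: [-2.146, -2.285, 0.005]
contact_force: [-0.4, -0.5, 0.1]
grip_width: 0.0614
grasp_force: 44.1
time: 8.9
position: [0.6046, -0.1395, 0.0874]
tcp_rot: [2.149, 2.291, 0.0]
contact_force: [-0.0, 3.1, 0.5]
grip_width: 0.0612
grasp_force: 43.3
```

```bash
python3 -m creep '[{"tx":0,"ty":0.3,"tz":-0.1,"wx":0,"wy":0,"wz":0,"claw":0.5},{"tx":0,"ty":0.3,"tz":-0.2,"wx":0,"wy":0,"wz":0,"claw":0.5},{"tx":0,"ty":0.3,"tz":-0.2,"wx":0,"wy":0,"wz":0,"claw":0.5},{"tx":0,"ty":0.3,"tz":-0.2,"wx":0,"wy":0,"wz":0,"claw":0.5},{"tx":0,"ty":0.3,"tz":-0.2,"wx":0,"wy":0,"wz":0,"claw":0.5},{"tx":0,"ty":0.3,"tz":-0.2,"wx":0,"wy":0,"wz":0,"claw":0.5},{"tx":0,"ty":0.3,"tz":-0.2,"wx":0,"wy":0,"wz":0,"claw":0.5},{"tx":0,"ty":0.3,"tz":-0.2,"wx":0,"wy":0,"wz":0,"claw":0.5},{"tx":0,"ty":0.3,"tz":-0.2,"wx":0,"wy":0,"wz":0,"claw":0.5},{"tx":0,"ty":0.3,"tz":-0.2,"wx":0,"wy":0,"wz":0,"claw":0.5}]'
```

```text
time: 10.15
position: [0.6044, -0.1365, 0.0854]
tcp_rot: [2.15, 2.291, 0.0]
contact_force: [-1.1, -0.9, 4.0]
grip_width: 0.0613
grasp_force: 43.8
```

```bash
python3 -m creep '[{"tx":0,"ty":0,"tz":0,"wx":0,"wy":0,"wz":0,"claw":0.84},{"tx":0,"ty":0,"tz":0,"wx":0,"wy":0,"wz":0,"claw":0.84},{"tx":0,"ty":0,"tz":0,"wx":0,"wy":0,"wz":0,"claw":0.84},{"tx":0,"ty":0,"tz":1,"wx":0,"wy":0,"wz":0,"claw":0.84},{"tx":0,"ty":0,"tz":4,"wx":0,"wy":0,"wz":0,"claw":0.84},{"tx":0,"ty":0,"tz":10,"wx":0,"wy":0,"wz":0,"claw":0.84},{"tx":0,"ty":0,"tz":15,"wx":0,"wy":0,"wz":0,"claw":0.84},{"tx":-2,"ty":-4,"tz":15,"wx":0,"wy":0,"wz":0,"claw":1},{"tx":-5,"ty":-9.5,"tz":15,"wx":0,"wy":0,"wz":0,"claw":1},{"tx":-8,"ty":-14.8,"tz":15,"wx":0,"wy":0,"wz":0,"claw":1}]'; python3 -m creep '[{"tx":-5.4,"ty":-10.1,"tz":0,"wx":0,"wy":0,"wz":0,"claw":1},{"tx":-5.4,"ty":-10.1,"tz":0,"wx":0,"wy":0,"wz":0,"claw":1},{"tx":-5.4,"ty":-10.1,"tz":0,"wx":0,"wy":0,"wz":0,"claw":1},{"tx":-5.4,"ty":-10.1,"tz":-4,"wx":0,"wy":0,"wz":0,"claw":1},{"tx":-5.4,"ty":-10.1,"tz":-8,"wx":0,"wy":0,"wz":0,"claw":1},{"tx":-5.4,"ty":-10.1,"tz":-11,"wx":0,"wy":0,"wz":0,"claw":1},{"tx":-5.4,"ty":-10.1,"tz":-11.7,"wx":0,"wy":0,"wz":0,"claw":1},{"tx":-5.4,"ty":-10.1,"tz":-11.7,"wx":0,"wy":0,"wz":0,"claw":1},{"tx":-5.4,"ty":-10.1,"tz":-11.7,"wx":0,"wy":0,"wz":0,"claw":0.5},{"tx":-5.4,"ty":-10.1,"tz":-11.7,"wx":0,"wy":0,"wz":0,"claw":0.5}]'; python3 -m creep '[{"tx":0,"ty":0,"tz":0,"wx":0,"wy":0,"wz":0,"claw":0.5},{"tx":0,"ty":0,"tz":0,"wx":0,"wy":0,"wz":0,"claw":0.5},{"tx":0,"ty":0,"tz":0,"wx":0,"wy":0,"wz":0,"claw":0.5},{"tx":0,"ty":0,"tz":1,"wx":0,"wy":0,"wz":0,"claw":0.5},{"tx":0,"ty":0,"tz":2,"wx":0,"wy":0,"wz":0,"claw":0.5},{"tx":0,"ty":0,"tz":4,"wx":0,"wy":0,"wz":0,"claw":0.5},{"tx":0,"ty":0,"tz":7,"wx":0,"wy":0,"wz":0,"claw":0.5},{"tx":0,"ty":0,"tz":10,"wx":0,"wy":0,"wz":0,"claw":0.5},{"tx":0,"ty":0,"tz":13,"wx":0,"wy":0,"wz":0,"claw":0.5},{"tx":0,"ty":0,"tz":14.6,"wx":0,"wy":0,"wz":0,"claw":0.5}]';python3 - <<'E'
from h import *
im,d=shot('side','s2');cv2.imwrite('pics/s2c.png',cv2.resize(im[100:300,220:370,::-1],None,fx=3,fy=3,interpolation=2))
E
```

```text
time: 11.4
position: [0.5238, -0.2856, 0.2365]
tcp_rot: [2.147, 2.291, 0.0]
contact_force: [-0.5, 0.1, 0.3]
grip_width: 0.0853
grasp_force: 0.0
time: 12.65
position: [0.4714, -0.3865, 0.1206]
tcp_rot: [2.147, 2.288, -0.001]
contact_force: [-0.3, 0.6, 3.1]
grip_width: 0.0618
grasp_force: 42.9
time: 13.9
position: [0.4707, -0.3858, 0.2666]
tcp_rot: [2.148, 2.289, -0.001]
contact_force: [0.0, -0.5, -0.6]
grip_width: 0.0615
grasp_force: 43.7
```

View pics/s2c.png

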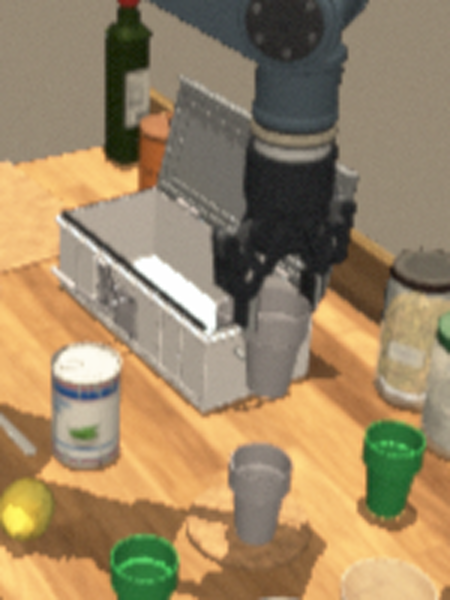

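The second tumbler is in the gripper at (270,345), and the bottom one is still upright on its trivet at (260,490).

```bash
python3 -m creep '[{"tx":3,"ty":6,"tz":0,"wx":0,"wy":0,"wz":0,"claw":0.5},{"tx":5.5,"ty":12,"tz":0,"wx":0,"wy":0,"wz":0,"claw":0.5},{"tx":8,"ty":18,"tz":0,"wx":0,"wy":0,"wz":0,"claw":0.5},{"tx":10.5,"ty":24,"tz":0,"wx":0,"wy":0,"wz":0,"claw":0.5},{"tx":13,"ty":29,"tz":0,"wx":0,"wy":0,"wz":0,"claw":0.5},{"tx":13,"ty":31.7,"tz":0,"wx":0,"wy":0,"wz":0,"claw":0.5},{"tx":13,"ty":31.7,"tz":0,"wx":0,"wy":0,"wz":0,"claw":0.5},{"tx":13,"ty":31.7,"tz":-4,"wx":0,"wy":0,"wz":0,"claw":0.5},{"tx":13,"ty":31.7,"tz":-8,"wx":0,"wy":0,"wz":0,"claw":0.5},{"tx":13,"ty":31.7,"tz":-12,"wx":0,"wy":0,"wz":0,"claw":0.5}]'; python3 -m creep '[{"tx":0,"ty":0,"tz":-3,"wx":0,"wy":0,"wz":0,"claw":0.5},{"tx":0,"ty":0,"tz":-4.5,"wx":0,"wy":0,"wz":0,"claw":0.5},{"tx":0,"ty":0,"tz":-5.3,"wx":0,"wy":0,"wz":0,"claw":0.5},{"tx":0,"ty":0,"tz":-5.5,"wx":0,"wy":0,"wz":0,"claw":0.5},{"tx":0,"ty":0,"tz":-5.6,"wx":0,"wy":0,"wz":0,"claw":0.5},{"tx":0,"ty":0,"tz":-5.7,"wx":0,"wy":0,"wz":0,"claw":0.5},{"tx":0,"ty":0,"tz":-5.7,"wx":0,"wy":0,"wz":0,"claw":0.5},{"tx":0,"ty":0,"tz":-5.7,"wx":0,"wy":0,"wz":0,"claw":0.5},{"tx":0,"ty":0,"tz":-5.7,"wx":0,"wy":0,"wz":0,"claw":0.5},{"tx":0,"ty":0,"tz":-5.7,"wx":0,"wy":0,"wz":0,"claw":0.5}]'
```

```text
time: 15.2
position: [0.5999, -0.0699, 0.1428]
tcp_rot: [2.151, 2.289, -0.001]
contact_force: [0.1, -0.8, -0.1]
grip_width: 0.0618
grasp_force: 43.9
time: 16.45
position: [0.6011, -0.0686, 0.0886]
tcp_rot: [2.148, 2.29, 0.001]
contact_force: [-1.7, -0.8, 5.8]
grip_width: 0.0619
grasp_force: 44.5
```

```bash
python3 -m creep '[{"tx":0,"ty":0,"tz":0,"wx":0,"wy":0,"wz":0,"claw":0.84},{"tx":0,"ty":0,"tz":0,"wx":0,"wy":0,"wz":0,"claw":0.84},{"tx":0,"ty":0,"tz":0,"wx":0,"wy":0,"wz":0,"claw":0.84},{"tx":0,"ty":0,"tz":1,"wx":0,"wy":0,"wz":0,"claw":0.84},{"tx":0,"ty":0,"tz":4,"wx":0,"wy":0,"wz":0,"claw":0.84},{"tx":0,"ty":0,"tz":10,"wx":0,"wy":0,"wz":0,"claw":0.84},{"tx":0,"ty":0,"tz":15,"wx":0,"wy":0,"wz":0,"claw":0.84},{"tx":-4,"ty":4,"tz":15,"wx":0,"wy":0,"wz":0,"claw":1},{"tx":-8,"ty":8,"tz":15,"wx":0,"wy":0,"wz":0,"claw":1},{"tx":-10,"ty":14,"tz":15,"wx":0,"wy":0,"wz":0,"claw":1}]';python3 - <<'E'
from h import *
im,d=shot('top','t2');P=pts('top',d)
m=np.all((P>[.3,.2,.035])&(P<[.65,.6,.075]),-1)
n,l,s,c=cv2.connectedComponentsWithStats(m.astype(np.uint8))
for k in range(1,n):
    if s[k,4]>40: q=P[l==k]; print(s[k],np.median(q[:,2]),cv2.minEnclosingCircle((q[q[:,2]>.046][:,:2]*1000).astype(np.float32)),cv2.minAreaRect((q[q[:,2]>.046][:,:2]*1000).astype(np.float32)))
cv2.imwrite('pics/t2c.png',cv2.resize(im[110:250,110:330,::-1],None,fx=3.5,fy=3.5,interpolation=2))
E
```

```text
time: 17.7
position: [0.4987, 0.0713, 0.2381]
tcp_rot: [2.153, 2.288, 0.0]
contact_force: [1.0, 1.1, -0.6]
grip_width: 0.0856
grasp_force: 0.0
[147 201  16  15 188] 0.05197294989203709 ((482.99884033203125, 357.9463195800781), 26.052902221679688) ((482.9223937988281, 357.94873046875), (52.03376770019531, 45.87517547607422), 88.18655395507812)
[123 202  16  16 196] 0.05109358686878461 ((477.3061218261719, 439.9331359863281), 26.225893020629883) ((478.4518737792969, 438.9290466308594), (50.17460250854492, 49.4371337890625), 83.93710327148438)
```

View pics/t2c.png

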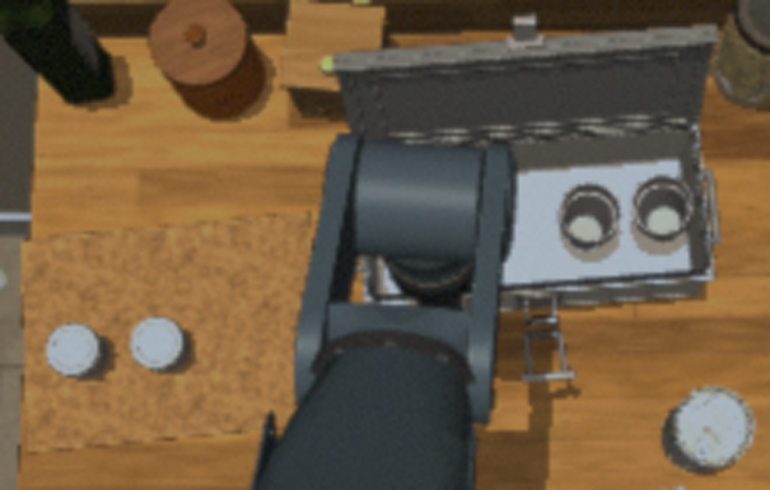

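Both tumblers stand upright in the tub at crop (588,220) and (662,208). The pots are still at (158,343) and (75,350).

```bash
python3 -m creep '[{"tx":-1.7,"ty":6,"tz":0,"wx":0,"wy":0,"wz":0,"claw":1},{"tx":-1.7,"ty":12,"tz":0,"wx":0,"wy":0,"wz":0,"claw":1},{"tx":-1.7,"ty":18,"tz":0,"wx":0,"wy":0,"wz":0,"claw":1},{"tx":-1.7,"ty":24,"tz":0,"wx":0,"wy":0,"wz":0,"claw":1},{"tx":-1.7,"ty":28.7,"tz":-3,"wx":0,"wy":0,"wz":0,"claw":1},{"tx":-1.7,"ty":28.7,"tz":-7,"wx":0,"wy":0,"wz":0,"claw":1},{"tx":-1.7,"ty":28.7,"tz":-11,"wx":0,"wy":0,"wz":0,"claw":1},{"tx":-1.7,"ty":28.7,"tz":-15,"wx":0,"wy":0,"wz":0,"claw":1},{"tx":-1.7,"ty":28.7,"tz":-19,"wx":0,"wy":0,"wz":0,"claw":1},{"tx":-1.7,"ty":28.7,"tz":-20.4,"wx":0,"wy":0,"wz":0,"claw":1}]'; python3 -m creep '[{"tx":0,"ty":0,"tz":0,"wx":0,"wy":0,"wz":0,"claw":1},{"tx":0,"ty":0,"tz":0,"wx":0,"wy":0,"wz":0,"claw":0.4},{"tx":0,"ty":0,"tz":0,"wx":0,"wy":0,"wz":0,"claw":0.4},{"tx":0,"ty":0,"tz":0,"wx":0,"wy":0,"wz":0,"claw":0.4},{"tx":0,"ty":0,"tz":0,"wx":0,"wy":0,"wz":0,"claw":0.4},{"tx":0,"ty":0,"tz":0,"wx":0,"wy":0,"wz":0,"claw":0.4},{"tx":0,"ty":0,"tz":2,"wx":0,"wy":0,"wz":0,"claw":0.4},{"tx":0,"ty":0,"tz":6,"wx":0,"wy":0,"wz":0,"claw":0.4},{"tx":0,"ty":0,"tz":11,"wx":0,"wy":0,"wz":0,"claw":0.4},{"tx":0,"ty":0,"tz":16,"wx":0,"wy":0,"wz":0,"claw":0.4}]'
```

```text
time: 19.0
position: [0.4825, 0.3572, 0.0314]
tcp_rot: [-2.149, -2.29, 0.006]
contact_force: [0.8, 0.8, 0.5]
grip_width: 0.0853
grasp_force: 0.0
time: 20.25
position: [0.4831, 0.3577, 0.1957]
tcp_rot: [2.15, 2.291, 0.0]
contact_force: [0.5, -0.2, -1.5]
grip_width: 0.0507
grasp_force: 42.0
```

```bash
python3 -m creep '[{"tx":2,"ty":-6,"tz":0,"wx":0,"wy":0,"wz":0,"claw":0.4},{"tx":4,"ty":-12,"tz":0,"wx":0,"wy":0,"wz":0,"claw":0.4},{"tx":6,"ty":-18,"tz":0,"wx":0,"wy":0,"wz":0,"claw":0.4},{"tx":9,"ty":-24,"tz":0,"wx":0,"wy":0,"wz":0,"claw":0.4},{"tx":11,"ty":-30,"tz":0,"wx":0,"wy":0,"wz":0,"claw":0.4},{"tx":11,"ty":-32.2,"tz":0,"wx":0,"wy":0,"wz":0,"claw":0.4},{"tx":11,"ty":-32.2,"tz":-3,"wx":0,"wy":0,"wz":0,"claw":0.4},{"tx":11,"ty":-32.2,"tz":-7,"wx":0,"wy":0,"wz":0,"claw":0.4},{"tx":11,"ty":-32.2,"tz":-11,"wx":0,"wy":0,"wz":0,"claw":0.4},{"tx":11,"ty":-32.2,"tz":-14,"wx":0,"wy":0,"wz":0,"claw":0.4}]'; python3 -m creep '[{"tx":0,"ty":0,"tz":-1,"wx":0,"wy":0,"wz":0,"claw":0.4},{"tx":0,"ty":0,"tz":-1.3,"wx":0,"wy":0,"wz":0,"claw":0.4},{"tx":0,"ty":0,"tz":-1.6,"wx":0,"wy":0,"wz":0,"claw":0.4},{"tx":0,"ty":0,"tz":-1.7,"wx":0,"wy":0,"wz":0,"claw":0.4},{"tx":0,"ty":0,"tz":-1.8,"wx":0,"wy":0,"wz":0,"claw":0.4},{"tx":0,"ty":0,"tz":-1.8,"wx":0,"wy":0,"wz":0,"claw":0.4},{"tx":0,"ty":0,"tz":-1.8,"wx":0,"wy":0,"wz":0,"claw":0.4},{"tx":0,"ty":0,"tz":-1.8,"wx":0,"wy":0,"wz":0,"claw":0.4},{"tx":0,"ty":0,"tz":-1.8,"wx":0,"wy":0,"wz":0,"claw":0.4},{"tx":0,"ty":0,"tz":-1.8,"wx":0,"wy":0,"wz":0,"claw":0.4}]'
```

```text
time: 21.5
position: [0.5931, 0.0358, 0.0528]
tcp_rot: [-2.15, -2.29, 0.001]
contact_force: [0.9, -0.5, -1.7]
grip_width: 0.0506
grasp_force: 42.2
time: 22.75
position: [0.5943, 0.0358, 0.0372]
tcp_rot: [2.149, 2.29, 0.002]
contact_force: [-1.3, 0.1, 5.4]
grip_width: 0.0512
grasp_force: 43.0
```

```bash
python3 -m creep '[{"tx":0,"ty":0,"tz":0,"wx":0,"wy":0,"wz":0,"claw":0.8},{"tx":0,"ty":0,"tz":0,"wx":0,"wy":0,"wz":0,"claw":0.8},{"tx":0,"ty":0,"tz":0,"wx":0,"wy":0,"wz":0,"claw":0.8},{"tx":0,"ty":0,"tz":1,"wx":0,"wy":0,"wz":0,"claw":0.8},{"tx":0,"ty":0,"tz":4,"wx":0,"wy":0,"wz":0,"claw":0.8},{"tx":0,"ty":0,"tz":9,"wx":0,"wy":0,"wz":0,"claw":0.8},{"tx":0,"ty":0,"tz":14,"wx":0,"wy":0,"wz":0,"claw":0.8},{"tx":0,"ty":0,"tz":16,"wx":0,"wy":0,"wz":0,"claw":1},{"tx":-2,"ty":6,"tz":16,"wx":0,"wy":0,"wz":0,"claw":1},{"tx":-4,"ty":12,"tz":16,"wx":0,"wy":0,"wz":0,"claw":1}]';python3 - <<'E'
from h import *
im,d=shot('top','t3');P=pts('top',d)
m=np.all((P>[.3,.2,.035])&(P<[.65,.6,.075]),-1)
n,l,s,c=cv2.connectedComponentsWithStats(m.astype(np.uint8))
for k in range(1,n):
    if s[k,4]>40: q=P[l==k]; print(s[k],np.median(q[:,2]),cv2.minEnclosingCircle((q[q[:,2]>.046][:,:2]*1000).astype(np.float32)),cv2.minAreaRect((q[q[:,2]>.046][:,:2]*1000).astype(np.float32)))
E
```

```text
time: 24.0
position: [0.5542, 0.155, 0.1965]
tcp_rot: [2.152, 2.287, 0.003]
contact_force: [0.3, 0.8, -0.5]
grip_width: 0.0855
grasp_force: 0.0
[123 202  16  16 198] 0.051300698535876224 ((478.27557373046875, 440.1684875488281), 26.37845230102539) ((478.6605529785156, 440.04254150390625), (49.301551818847656, 51.37335968017578), 4.611288547515869)
```

```bash
python3 -m creep '[{"tx":-2,"ty":6,"tz":0,"wx":0,"wy":0,"wz":0,"claw":1},{"tx":-4,"ty":12,"tz":0,"wx":0,"wy":0,"wz":0,"claw":1},{"tx":-6,"ty":18,"tz":0,"wx":0,"wy":0,"wz":0,"claw":1},{"tx":-7.5,"ty":24,"tz":0,"wx":0,"wy":0,"wz":0,"claw":1},{"tx":-7.5,"ty":28.4,"tz":0,"wx":0,"wy":0,"wz":0,"claw":1},{"tx":-7.5,"ty":28.4,"tz":-3,"wx":0,"wy":0,"wz":0,"claw":1},{"tx":-7.5,"ty":28.4,"tz":-7,"wx":0,"wy":0,"wz":0,"claw":1},{"tx":-7.5,"ty":28.4,"tz":-11,"wx":0,"wy":0,"wz":0,"claw":1},{"tx":-7.5,"ty":28.4,"tz":-14,"wx":0,"wy":0,"wz":0,"claw":1},{"tx":-7.5,"ty":28.4,"tz":-15.7,"wx":0,"wy":0,"wz":0,"claw":1}]'; python3 -m creep '[{"tx":0,"ty":0,"tz":0,"wx":0,"wy":0,"wz":0,"claw":1},{"tx":0,"ty":0,"tz":0,"wx":0,"wy":0,"wz":0,"claw":0.4},{"tx":0,"ty":0,"tz":0,"wx":0,"wy":0,"wz":0,"claw":0.4},{"tx":0,"ty":0,"tz":0,"wx":0,"wy":0,"wz":0,"claw":0.4},{"tx":0,"ty":0,"tz":0,"wx":0,"wy":0,"wz":0,"claw":0.4},{"tx":0,"ty":0,"tz":0,"wx":0,"wy":0,"wz":0,"claw":0.4},{"tx":0,"ty":0,"tz":2,"wx":0,"wy":0,"wz":0,"claw":0.4},{"tx":0,"ty":0,"tz":6,"wx":0,"wy":0,"wz":0,"claw":0.4},{"tx":0,"ty":0,"tz":11,"wx":0,"wy":0,"wz":0,"claw":0.4},{"tx":0,"ty":0,"tz":16,"wx":0,"wy":0,"wz":0,"claw":0.4}]'
```

```text
time: 25.3
position: [0.4784, 0.4379, 0.0369]
tcp_rot: [-2.149, -2.291, 0.004]
contact_force: [0.5, -0.8, -0.0]
grip_width: 0.0853
grasp_force: 0.0
time: 26.55
position: [0.4787, 0.4382, 0.2005]
tcp_rot: [2.15, 2.291, -0.0]
contact_force: [0.9, 0.5, -1.0]
grip_width: 0.0506
grasp_force: 42.0
```

```bash
python3 -m creep '[{"tx":2,"ty":-6,"tz":0,"wx":0,"wy":0,"wz":0,"claw":0.4},{"tx":4,"ty":-12,"tz":0,"wx":0,"wy":0,"wz":0,"claw":0.4},{"tx":6,"ty":-18,"tz":0,"wx":0,"wy":0,"wz":0,"claw":0.4},{"tx":9,"ty":-24,"tz":0,"wx":0,"wy":0,"wz":0,"claw":0.4},{"tx":11.1,"ty":-30,"tz":0,"wx":0,"wy":0,"wz":0,"claw":0.4},{"tx":11.1,"ty":-34.4,"tz":0,"wx":0,"wy":0,"wz":0,"claw":0.4},{"tx":11.1,"ty":-34.4,"tz":0,"wx":0,"wy":0,"wz":0,"claw":0.4},{"tx":11.1,"ty":-34.4,"tz":-4,"wx":0,"wy":0,"wz":0,"claw":0.4},{"tx":11.1,"ty":-34.4,"tz":-8,"wx":0,"wy":0,"wz":0,"claw":0.4},{"tx":11.1,"ty":-34.4,"tz":-12,"wx":0,"wy":0,"wz":0,"claw":0.4}]'; python3 -m creep '[{"tx":0,"ty":0,"tz":-2,"wx":0,"wy":0,"wz":0,"claw":0.4},{"tx":0,"ty":0,"tz":-3,"wx":0,"wy":0,"wz":0,"claw":0.4},{"tx":0,"ty":0,"tz":-3.4,"wx":0,"wy":0,"wz":0,"claw":0.4},{"tx":0,"ty":0,"tz":-3.6,"wx":0,"wy":0,"wz":0,"claw":0.4},{"tx":0,"ty":0,"tz":-3.8,"wx":0,"wy":0,"wz":0,"claw":0.4},{"tx":0,"ty":0,"tz":-3.8,"wx":0,"wy":0,"wz":0,"claw":0.4},{"tx":0,"ty":0,"tz":-3.8,"wx":0,"wy":0,"wz":0,"claw":0.4},{"tx":0,"ty":0,"tz":-3.8,"wx":0,"wy":0,"wz":0,"claw":0.4},{"tx":0,"ty":0,"tz":-3.8,"wx":0,"wy":0,"wz":0,"claw":0.4},{"tx":0,"ty":0,"tz":-3.8,"wx":0,"wy":0,"wz":0,"claw":0.4}]'
```

```text
time: 27.8
position: [0.59, 0.0956, 0.0782]
tcp_rot: [2.148, 2.291, 0.002]
contact_force: [-0.3, -0.5, -0.7]
grip_width: 0.0509
grasp_force: 42.1
time: 29.05
position: [0.5908, 0.0945, 0.0421]
tcp_rot: [2.149, 2.29, 0.002]
contact_force: [-1.4, 0.0, 4.9]
grip_width: 0.0508
grasp_force: 42.7
```

```bash
python3 -m creep '[{"tx":0,"ty":0,"tz":0,"wx":0,"wy":0,"wz":0,"claw":0.8},{"tx":0,"ty":0,"tz":0,"wx":0,"wy":0,"wz":0,"claw":0.8},{"tx":0,"ty":0,"tz":0,"wx":0,"wy":0,"wz":0,"claw":0.8},{"tx":0,"ty":0,"tz":1,"wx":0,"wy":0,"wz":0,"claw":0.8},{"tx":0,"ty":0,"tz":4,"wx":0,"wy":0,"wz":0,"claw":0.8},{"tx":0,"ty":0,"tz":9,"wx":0,"wy":0,"wz":0,"claw":0.8},{"tx":-3,"ty":0,"tz":14,"wx":0,"wy":0,"wz":0,"claw":0.8},{"tx":-8,"ty":0,"tz":19,"wx":0,"wy":0,"wz":0,"claw":0.53},{"tx":-12,"ty":0,"tz":24,"wx":0,"wy":0,"wz":0,"claw":0.53},{"tx":-12,"ty":0,"tz":29,"wx":0,"wy":0,"wz":0,"claw":0.53}]';python3 - <<'E'
from h import *
im,d=shot('top','t4')
im2,d=shot('side','s4')
cv2.imwrite('pics/t4c.png',np.hstack([cv2.resize(im[110:240,110:330,::-1],(440,400),interpolation=2),cv2.resize(im2[110:250,220:345,::-1],(357,400),interpolation=2)]))
E
```

```text
time: 30.3
position: [0.4657, 0.0947, 0.3313]
tcp_rot: [-2.147, -2.289, 0.005]
contact_force: [2.0, -0.1, -0.0]
grip_width: 0.0453
grasp_force: 0.0
```

View pics/t4c.png

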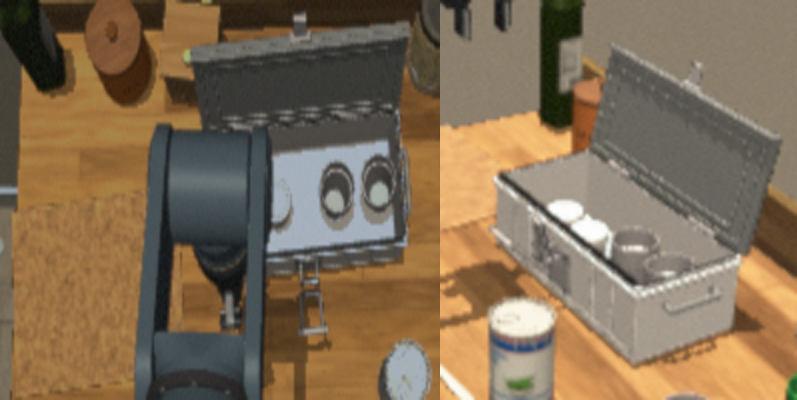

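All four are upright in the tub and the mat is empty. The lid is still open with the keeper on top in the middle (300,25). I'll straddle the lid edge left of the keeper.

```bash
python3 -m creep '[{"tx":5,"ty":-1,"tz":0,"wx":0,"wy":0,"wz":0,"claw":0.53},{"tx":10,"ty":-3,"tz":0,"wx":0,"wy":0,"wz":0,"claw":0.53},{"tx":15,"ty":-5,"tz":0,"wx":0,"wy":0,"wz":0,"claw":0.53},{"tx":20,"ty":-5.6,"tz":0,"wx":0,"wy":0,"wz":0,"claw":0.53},{"tx":23.7,"ty":-5.6,"tz":0,"wx":0,"wy":0,"wz":0,"claw":0.53},{"tx":23.7,"ty":-5.6,"tz":0,"wx":0,"wy":0,"wz":0,"claw":0.53},{"tx":23.7,"ty":-5.6,"tz":-2,"wx":0,"wy":0,"wz":0,"claw":0.53},{"tx":23.7,"ty":-5.6,"tz":-4,"wx":0,"wy":0,"wz":0,"claw":0.53},{"tx":23.7,"ty":-5.6,"tz":-6,"wx":0,"wy":0,"wz":0,"claw":0.53},{"tx":23.7,"ty":-5.6,"tz":-8.1,"wx":0,"wy":0,"wz":0,"claw":0.53}]'; python3 -m creep '[{"tx":0,"ty":0,"tz":0,"wx":0,"wy":0,"wz":0,"claw":0.53},{"tx":-1,"ty":0,"tz":0,"wx":0,"wy":0,"wz":0,"claw":0.53},{"tx":-2,"ty":0,"tz":0,"wx":0,"wy":0,"wz":0,"claw":0.53},{"tx":-3,"ty":0,"tz":0,"wx":0,"wy":0,"wz":0,"claw":0.53},{"tx":-4,"ty":0,"tz":0,"wx":0,"wy":0,"wz":0,"claw":0.53},{"tx":-5,"ty":0,"tz":0,"wx":0,"wy":0,"wz":0,"claw":0.53},{"tx":-6,"ty":0,"tz":0,"wx":0,"wy":0,"wz":0,"claw":0.53},{"tx":-7.5,"ty":0,"tz":0,"wx":0,"wy":0,"wz":0,"claw":0.53},{"tx":-9,"ty":0,"tz":-0.2,"wx":0,"wy":0,"wz":0,"claw":0.53},{"tx":-10,"ty":0,"tz":-0.4,"wx":0,"wy":0,"wz":0,"claw":0.53}]'
```

```text
time: 31.65
position: [0.7057, 0.0387, 0.2489]
tcp_rot: [-2.149, -2.291, 0.001]
contact_force: [-0.4, 0.2, 0.3]
grip_width: 0.0453
grasp_force: 0.0
time: 32.9
position: [0.6054, 0.0384, 0.2446]
tcp_rot: [-2.149, -2.29, 0.003]
contact_force: [2.4, -0.1, 0.4]
grip_width: 0.0452
grasp_force: 1.0
```

```bash
python3 -m creep '[{"tx":0,"ty":0,"tz":3,"wx":0,"wy":0,"wz":0,"claw":0.53},{"tx":0,"ty":0,"tz":6,"wx":0,"wy":0,"wz":0,"claw":0.53},{"tx":0,"ty":0,"tz":7,"wx":0,"wy":0,"wz":0,"claw":0.53},{"tx":4,"ty":0,"tz":7,"wx":0,"wy":0,"wz":0,"claw":0},{"tx":6.5,"ty":0,"tz":7,"wx":0,"wy":0,"wz":0,"claw":0},{"tx":6.5,"ty":0,"tz":7,"wx":0,"wy":0,"wz":0,"claw":0},{"tx":6.5,"ty":0,"tz":6,"wx":0,"wy":0,"wz":0,"claw":0},{"tx":6.5,"ty":0,"tz":4,"wx":0,"wy":0,"wz":0,"claw":0},{"tx":6.5,"ty":0,"tz":1.7,"wx":0,"wy":0,"wz":0,"claw":0},{"tx":6.5,"ty":0,"tz":1.2,"wx":0,"wy":0,"wz":0,"claw":0}]'; python3 -m creep '[{"tx":-2,"ty":0,"tz":0,"wx":0,"wy":0,"wz":0,"claw":0},{"tx":-3,"ty":0,"tz":-0.3,"wx":0,"wy":0,"wz":0,"claw":0},{"tx":-4.3,"ty":0,"tz":-0.8,"wx":0,"wy":0,"wz":0,"claw":0},{"tx":-5.5,"ty":0,"tz":-1.3,"wx":0,"wy":0,"wz":0,"claw":0},{"tx":-6.7,"ty":0,"tz":-2,"wx":0,"wy":0,"wz":0,"claw":0},{"tx":-7.9,"ty":0,"tz":-2.9,"wx":0,"wy":0,"wz":0,"claw":0},{"tx":-9,"ty":0,"tz":-3.9,"wx":0,"wy":0,"wz":0,"claw":0},{"tx":-9.9,"ty":0,"tz":-4.9,"wx":0,"wy":0,"wz":0,"claw":0},{"tx":-10.7,"ty":0,"tz":-6,"wx":0,"wy":0,"wz":0,"claw":0},{"tx":-11.4,"ty":0,"tz":-7.2,"wx":0,"wy":0,"wz":0,"claw":0}]'
python3 - <<'E'
from h import *
im2,d=shot('side','s5')
cv2.imwrite('pics/s5c.png',cv2.resize(im2[90:250,200:345,::-1],None,fx=3.5,fy=3.5,interpolation=2))
E
```

```text
time: 34.15
position: [0.6693, 0.0387, 0.2547]
tcp_rot: [-2.146, -2.287, 0.006]
contact_force: [-0.9, -0.2, -0.2]
grip_width: 0.0002
grasp_force: 0.0
time: 35.4
position: [0.5575, 0.0385, 0.1846]
tcp_rot: [-2.15, -2.291, 0.0]
contact_force: [0.1, -0.8, 1.1]
grip_width: 0.0002
grasp_force: 0.5
```

View pics/s5c.png

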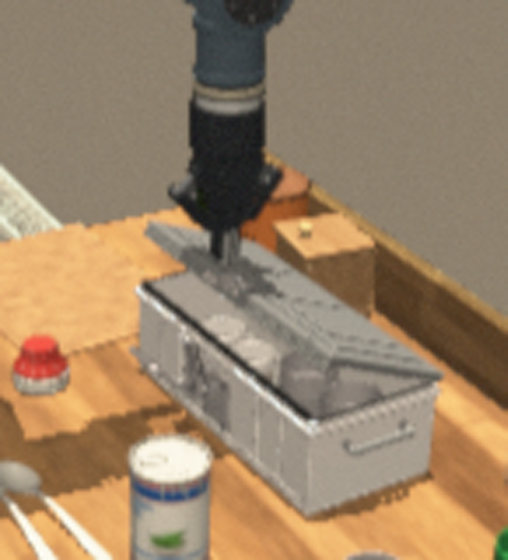

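The lid is partly down (about 0.4 rad) with the fingertips on its top face. I'll continue down to the seal.

```bash
python3 -m creep '[{"tx":-0.6,"ty":0,"tz":-1.2,"wx":0,"wy":0,"wz":0,"claw":0},{"tx":-1,"ty":0,"tz":-2.3,"wx":0,"wy":0,"wz":0,"claw":0},{"tx":-1.2,"ty":0,"tz":-3.2,"wx":0,"wy":0,"wz":0,"claw":0},{"tx":-1.4,"ty":0,"tz":-3.9,"wx":0,"wy":0,"wz":0,"claw":0},{"tx":-1.5,"ty":0,"tz":-4.3,"wx":0,"wy":0,"wz":0,"claw":0},{"tx":-1.5,"ty":0,"tz":-4.5,"wx":0,"wy":0,"wz":0,"claw":0},{"tx":-1.5,"ty":0,"tz":-4.6,"wx":0,"wy":0,"wz":0,"claw":0},{"tx":-1.5,"ty":0,"tz":-4.7,"wx":0,"wy":0,"wz":0,"claw":0},{"tx":-1.5,"ty":0,"tz":-4.8,"wx":0,"wy":0,"wz":0,"claw":0},{"tx":-1.5,"ty":0,"tz":-4.8,"wx":0,"wy":0,"wz":0,"claw":0}]'
```

```text
time: 36.7
position: [0.5432, 0.0385, 0.1377]
tcp_rot: [2.15, 2.291, 0.0]
contact_force: [-1.7, 0.2, 4.2]
grip_width: 0.0001
grasp_force: 1.8
```

```bash
python3 -m creep '[{"tx":0,"ty":0,"tz":-0.1,"wx":0,"wy":0,"wz":0,"claw":0},{"tx":0,"ty":0,"tz":-0.2,"wx":0,"wy":0,"wz":0,"claw":0},{"tx":0,"ty":0,"tz":-0.3,"wx":0,"wy":0,"wz":0,"claw":0},{"tx":0,"ty":0,"tz":-0.3,"wx":0,"wy":0,"wz":0,"claw":0},{"tx":0,"ty":0,"tz":-0.3,"wx":0,"wy":0,"wz":0,"claw":0},{"tx":0,"ty":0,"tz":-0.3,"wx":0,"wy":0,"wz":0,"claw":0},{"tx":0,"ty":0,"tz":-0.3,"wx":0,"wy":0,"wz":0,"claw":0},{"tx":0,"ty":0,"tz":-0.3,"wx":0,"wy":0,"wz":0,"claw":0},{"tx":0,"ty":0,"tz":-0.3,"wx":0,"wy":0,"wz":0,"claw":0},{"tx":0,"ty":0,"tz":-0.3,"wx":0,"wy":0,"wz":0,"claw":0}]';  python3 -m creep '[{"tx":0,"ty":0,"tz":3,"wx":0,"wy":0,"wz":0,"claw":0},{"tx":0,"ty":3,"tz":9,"wx":0,"wy":0,"wz":10,"claw":0.4},{"tx":0,"ty":9,"tz":12,"wx":0,"wy":0,"wz":20,"claw":0.75},{"tx":0,"ty":15,"tz":12,"wx":0,"wy":0,"wz":30,"claw":0.75},{"tx":0,"ty":20,"tz":12,"wx":0,"wy":0,"wz":40,"claw":0.75},{"tx":0,"ty":20,"tz":12,"wx":0,"wy":0,"wz":50,"claw":0.75},{"tx":0,"ty":20,"tz":12,"wx":0,"wy":0,"wz":60,"claw":0.75},{"tx":0,"ty":20,"tz":12,"wx":0,"wy":0,"wz":70,"claw":0.75},{"tx":0,"ty":20,"tz":12,"wx":0,"wy":0,"wz":80,"claw":0.75},{"tx":0,"ty":20,"tz":12,"wx":0,"wy":0,"wz":90,"claw":0.75}]'
python3 - <<'E'
from h import *
im,d=shot('top','t6'); im2,d2=shot('side','s6')
P=pts('top',d);S=pts('side',d2);yaw=np.radians(3.75);ex=np.array([np.cos(yaw),np.sin(yaw)]);ey=np.array([-ex[1],ex[0]]);C=np.array([.596,-.014])
for n,A in(('top',P),('side',S)):
    X=(A[...,:2]-C)@ex;Y=(A[...,:2]-C)@ey;Z=A[...,2]
    k=(np.abs(Y)<.03)&(X<-.14)&(X>-.19)&(Z>.1)&(Z<.15);print(n,'bar',k.sum(),X[k].mean(),Y[k].mean(),Y[k].min(),Y[k].max(),Z[k].mean(),Z[k].max())
    k=(np.abs(Y)<.012)&(X<-.083)&(X>-.125)&(Z>.105)&(Z<.15);print('keeper',k.sum(),np.c_[X[k],Y[k],Z[k]].round(3).tolist()[:60:2])
    for x in(-.065,-.03,0,.03): 
        k=(np.abs(X-x)<.006)&(np.abs(Y)<.13)&(Z>.1)&(Z<.2);print('lid z',x,np.median(Z[k]).round(4))
    k=(np.abs(Y-.08)<.04)&(Z>.113)&(Z<.14);print('lid front X',np.percentile(X[k],[1,3,5]))
cv2.imwrite('pics/t6c.png',np.hstack([cv2.resize(im[165:235,225:305,::-1],(457,400),interpolation=2),cv2.resize(im2[165:225,215:265,::-1],(333,400),interpolation=2)]))
E
```

```text
time: 37.95
position: [0.5429, 0.0385, 0.1355]
tcp_rot: [2.149, 2.291, 0.0]
contact_force: [-2.5, 0.4, 10.6]
grip_width: -0.0
grasp_force: 5.2
time: 39.2
position: [0.5431, 0.2385, 0.2539]
tcp_rot: [0.109, -3.14, 0.0]
contact_force: [0.4, 0.0, -0.4]
grip_width: 0.0643
grasp_force: 0.0
top bar 45 -0.15749047281998815 -0.0006064198019733732 -0.024551248489750797 0.024999365232235296 0.11708016878535908 0.1252147605549817
keeper 52 [[-0.083, 0.009, 0.119], [-0.084, 0.002, 0.121], [-0.085, -0.004, 0.124], [-0.087, 0.009, 0.122], [-0.087, 0.002, 0.121], [-0.088, -0.004, 0.123], [-0.091, 0.01, 0.127], [-0.091, 0.003, 0.122], [-0.092, -0.004, 0.126], [-0.094, 0.01, 0.124], [-0.095, 0.003, 0.124], [-0.094, -0.004, 0.12], [-0.097, 0.01, 0.122], [-0.097, 0.003, 0.12], [-0.098, -0.003, 0.121], [-0.1, 0.01, 0.123], [-0.102, 0.004, 0.13], [-0.102, -0.003, 0.129], [-0.104, 0.011, 0.125], [-0.104, 0.004, 0.12], [-0.104, -0.003, 0.12], [-0.105, -0.009, 0.12], [-0.108, 0.008, 0.128], [-0.108, 0.001, 0.123], [-0.108, -0.006, 0.122], [-0.11, 0.011, 0.123]]
lid z -0.065 0.1242
lid z -0.03 0.1265
lid z 0 0.125
lid z 0.03 0.1237
lid front X [-0.54254951 -0.53080475 -0.07526677]
side bar 27 -0.15667831588266926 -0.002406652298205264 -0.0263468422890262 0.025617501954286092 0.11725285997715264 0.1258844946819547
keeper 42 [[-0.109, 0.011, 0.128], [-0.103, 0.0, 0.131], [-0.093, 0.003, 0.127], [-0.086, 0.001, 0.126], [-0.108, 0.006, 0.126], [-0.101, 0.002, 0.126], [-0.096, -0.003, 0.127], [-0.087, -0.002, 0.124], [-0.11, 0.009, 0.121], [-0.108, -0.002, 0.126], [-0.102, -0.006, 0.126], [-0.096, -0.009, 0.126], [-0.086, -0.007, 0.122], [-0.109, -0.004, 0.123], [-0.106, -0.012, 0.126], [-0.105, 0.01, 0.111], [-0.11, -0.012, 0.123], [-0.106, 0.008, 0.108], [-0.105, -0.004, 0.114], [-0.108, -0.002, 0.11], [-0.104, -0.009, 0.112]]
lid z -0.065 0.1254
lid z -0.03 0.1286
lid z 0 0.127
lid z 0.03 0.125
lid front X [-0.66172953 -0.6572628  -0.6544692 ]
```

View pics/t6c.png

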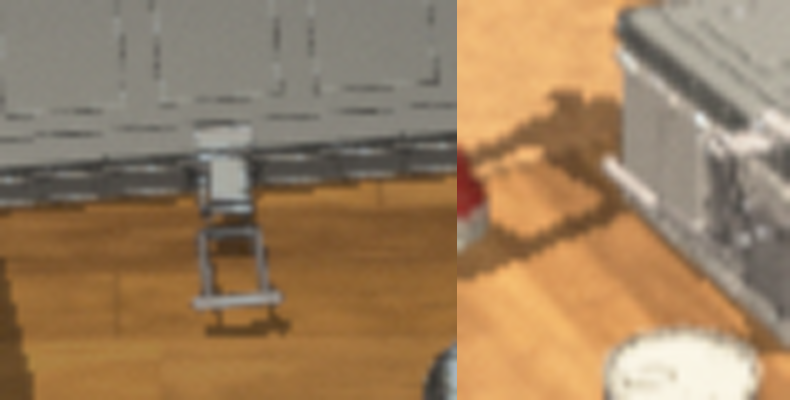

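The lid is shut on the seal. The hook shows at crop (228,180) and the bar at (238,300), which is at tub frame x=-157 mm, z about 115 mm. I'll pinch the bar ends.

```bash
python3 -m creep '[{"tx":-3,"ty":-6,"tz":0,"wx":0,"wy":0,"wz":0,"claw":0.75},{"tx":-6,"ty":-11,"tz":0,"wx":0,"wy":0,"wz":0,"claw":0.75},{"tx":-8,"ty":-16,"tz":0,"wx":0,"wy":0,"wz":0,"claw":0.75},{"tx":-10.3,"ty":-21,"tz":0,"wx":0,"wy":0,"wz":0,"claw":0.75},{"tx":-10.3,"ty":-26.5,"tz":0,"wx":0,"wy":0,"wz":0,"claw":0.75},{"tx":-10.3,"ty":-26.5,"tz":0,"wx":0,"wy":0,"wz":0,"claw":0.75},{"tx":-10.3,"ty":-26.5,"tz":-4,"wx":0,"wy":0,"wz":0,"claw":0.75},{"tx":-10.3,"ty":-26.5,"tz":-8,"wx":0,"wy":0,"wz":0,"claw":0.75},{"tx":-10.3,"ty":-26.5,"tz":-11,"wx":0,"wy":0,"wz":0,"claw":0.75},{"tx":-10.3,"ty":-26.5,"tz":-13.5,"wx":0,"wy":0,"wz":0,"claw":0.75}]';python3 -m creep '[{"tx":0,"ty":0,"tz":0,"wx":0,"wy":0,"wz":0,"claw":0.75},{"tx":0,"ty":0,"tz":0,"wx":0,"wy":0,"wz":0,"claw":0.4},{"tx":0,"ty":0,"tz":0,"wx":0,"wy":0,"wz":0,"claw":0.4},{"tx":0,"ty":0,"tz":0,"wx":0,"wy":0,"wz":0,"claw":0.4},{"tx":0,"ty":0,"tz":0,"wx":0,"wy":0,"wz":0,"claw":0.4},{"tx":0,"ty":0,"tz":0,"wx":0,"wy":0,"wz":0,"claw":0.4},{"tx":0,"ty":0,"tz":0,"wx":0,"wy":0,"wz":0,"claw":0.4},{"tx":0,"ty":0,"tz":0,"wx":0,"wy":0,"wz":0,"claw":0.4},{"tx":0,"ty":0,"tz":0,"wx":0,"wy":0,"wz":0,"claw":0.4},{"tx":0,"ty":0,"tz":0,"wx":0,"wy":0,"wz":0,"claw":0.4}]' 30
```

```text
time: 40.55
position: [0.44, -0.0255, 0.1181]
tcp_rot: [0.097, -3.14, -0.001]
contact_force: [0.4, 0.6, -0.6]
grip_width: 0.0644
grasp_force: 0.0
time: 41.8
position: [0.4381, -0.0234, 0.1201]
tcp_rot: [0.095, -3.137, -0.008]
contact_force: [-0.8, 12.6, -0.3]
grip_width: 0.0443
grasp_force: 30.7
```

```bash
python3 -m creep '[{"tx":0,"ty":0.25,"tz":0,"wx":0,"wy":0,"wz":0,"claw":0.4},{"tx":0.8,"ty":0.3,"tz":1,"wx":0,"wy":0,"wz":0,"claw":0.4},{"tx":1.6,"ty":0.35,"tz":1.7,"wx":0,"wy":0,"wz":0,"claw":0.4},{"tx":2.6,"ty":0.4,"tz":2.1,"wx":0,"wy":0,"wz":0,"claw":0.4},{"tx":3.6,"ty":0.5,"tz":2.2,"wx":0,"wy":0,"wz":0,"claw":0.4},{"tx":4.6,"ty":0.55,"tz":2.2,"wx":0,"wy":0,"wz":0,"claw":0.4},{"tx":5.6,"ty":0.6,"tz":2.2,"wx":0,"wy":0,"wz":0,"claw":0.4},{"tx":6.4,"ty":0.65,"tz":2.1,"wx":0,"wy":0,"wz":0,"claw":0.4},{"tx":6.4,"ty":0.65,"tz":2.1,"wx":0,"wy":0,"wz":0,"claw":0.4},{"tx":6.4,"ty":0.65,"tz":2.1,"wx":0,"wy":0,"wz":0,"claw":0.4}]'
python3 - <<'E'
from h import *
im,d=shot('top','t7'); im2,d2=shot('side','s7')
cv2.imwrite('pics/t7c.png',cv2.resize(im2[140:220,215:295,::-1],None,fx=7,fy=7,interpolation=2))
E
```

```text
time: 43.05
position: [0.5041, -0.0202, 0.1408]
tcp_rot: [-0.1, 3.139, -0.001]
contact_force: [-0.6, 0.5, -1.0]
grip_width: 0.0339
grasp_force: 0.0
```

View pics/t7c.png

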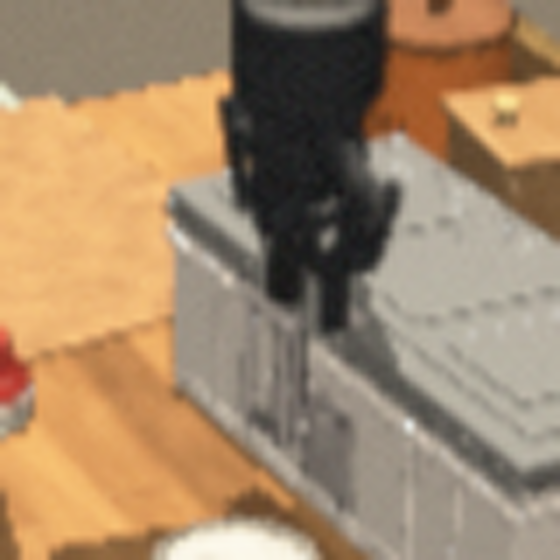

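The grip slipped off the bar: the width is 34 mm with no force. I'll raise the gripper, move it aside and measure where the bar stayed.

```bash
python3 -m creep '[{"tx":0,"ty":0,"tz":3,"wx":0,"wy":0,"wz":0,"claw":0.4},{"tx":0,"ty":0,"tz":7,"wx":0,"wy":0,"wz":0,"claw":0.4},{"tx":0,"ty":0,"tz":10,"wx":0,"wy":0,"wz":0,"claw":0.75},{"tx":0,"ty":6,"tz":10,"wx":0,"wy":0,"wz":0,"claw":0.75},{"tx":0,"ty":12,"tz":10,"wx":0,"wy":0,"wz":0,"claw":0.75},{"tx":0,"ty":18,"tz":10,"wx":0,"wy":0,"wz":0,"claw":0.75},{"tx":0,"ty":20,"tz":10,"wx":0,"wy":0,"wz":0,"claw":0.75},{"tx":0,"ty":20,"tz":10,"wx":0,"wy":0,"wz":0,"claw":0.75},{"tx":0,"ty":20,"tz":10,"wx":0,"wy":0,"wz":0,"claw":0.75},{"tx":0,"ty":20,"tz":10,"wx":0,"wy":0,"wz":0,"claw":0.75}]';python3 - <<'E'
from h import *
im,d=shot('top','t8'); im2,d2=shot('side','s8')
P=pts('top',d);S=pts('side',d2);yaw=np.radians(3.75);ex=np.array([np.cos(yaw),np.sin(yaw)]);ey=np.array([-ex[1],ex[0]]);C=np.array([.596,-.014])
for n,A in(('top',P),('side',S)):
    X=(A[...,:2]-C)@ex;Y=(A[...,:2]-C)@ey;Z=A[...,2]
    k=(np.abs(Y)<.035)&(X<-.112)&(X>-.2)&(Z>.05)&(Z<.17)
    for v,u in np.argwhere(k): print((int(u),int(v)),*(np.array([X[v,u],Y[v,u],Z[v,u]])*1000).round().astype(int),end='|')
    print()
cv2.imwrite('pics/t8c.png',np.hstack([cv2.resize(im[165:235,225:305,::-1],(457,400),interpolation=2),cv2.resize(im2[165:225,215:265,::-1],(333,400),interpolation=2)]))
E
```

```text
time: 44.4
position: [0.5042, 0.1786, 0.2403]
tcp_rot: [0.097, -3.14, 0.001]
contact_force: [0.4, 1.5, 0.2]
grip_width: 0.0643
grasp_force: 0.0
(269, 201) -112 -11 143|(270, 201) -113 -14 144|(271, 201) -113 -17 143|(272, 201) -113 -21 145|(273, 201) -113 -24 139|(258, 202) -113 24 143|(259, 202) -113 21 142|(260, 202) -113 18 142|(261, 202) -113 15 142|(262, 202) -113 12 141|(263, 202) -113 8 140|(264, 202) -114 5 141|(265, 202) -115 2 144|(266, 202) -113 -2 135|(267, 202) -114 -5 140|(268, 202) -115 -8 139|(269, 202) -115 -11 139|(270, 202) -115 -14 139|(271, 202) -115 -17 140|(272, 202) -115 -21 137|(259, 203) -116 21 142|(260, 203) -115 18 131|(269, 203) -113 -12 108|(270, 203) -115 -15 119|(260, 204) -115 18 114|(269, 204) -113 -13 88|(270, 204) -114 -16 95|(259, 205) -112 20 77|(260, 205) -116 18 97|(262, 205) -112 10 72|(263, 205) -113 7 73|(265, 205) -114 0 77|(266, 205) -113 -3 72|(267, 205) -114 -7 72|(268, 205) -115 -10 77|(269, 205) -115 -13 77|(270, 205) -115 -17 76|(260, 206) -115 17 71|(261, 206) -115 14 71|(262, 206) -115 10 71|(263, 206) -115 7 68|(264, 206) -116 4 7
[... 285 characters left out ...]
186) -113 -17 139|(250, 187) -112 18 117|(255, 187) -113 -17 135|(250, 189) -115 13 113|(250, 190) -112 18 105|(255, 190) -113 -17 123|(250, 191) -114 15 103|(255, 191) -114 -19 120|(250, 192) -114 16 98|(255, 192) -114 -19 116|(250, 193) -113 16 94|(255, 193) -112 -16 110|(250, 194) -113 16 90|(250, 195) -113 16 86|(255, 195) -112 -16 102|(250, 196) -113 16 82|(255, 196) -113 -17 99|(250, 197) -113 16 77|(255, 197) -113 -17 95|(250, 198) -116 12 76|(255, 198) -113 -17 91|(250, 199) -117 10 74|(251, 199) -115 5 76|(255, 199) -113 -18 87|(253, 200) -112 -3 75|(255, 200) -112 -17 82|(252, 201) -112 3 67|(253, 201) -115 -8 74|(254, 201) -112 -10 74|(253, 202) -116 -10 72|(254, 202) -113 -12 72|
```

View pics/t8c.png

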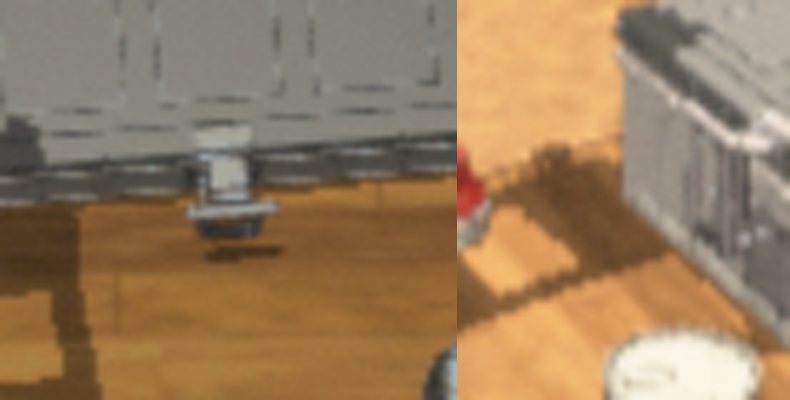

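The bar now stands just outside the lip, at tub x=-113 mm and z about 140 mm (crop 232,210), with the legs upright. I'll re-pinch it there, deeper and firmer.

```bash
python3 -m creep '[{"tx":-2.1,"ty":-6,"tz":0,"wx":0,"wy":0,"wz":0,"claw":0.75},{"tx":-2.1,"ty":-12,"tz":0,"wx":0,"wy":0,"wz":0,"claw":0.75},{"tx":-2.1,"ty":-17,"tz":0,"wx":0,"wy":0,"wz":0,"claw":0.75},{"tx":-2.1,"ty":-20,"tz":0,"wx":0,"wy":0,"wz":0,"claw":0.75},{"tx":-2.1,"ty":-20,"tz":0,"wx":0,"wy":0,"wz":0,"claw":0.75},{"tx":-2.1,"ty":-20,"tz":-4,"wx":0,"wy":0,"wz":0,"claw":0.75},{"tx":-2.1,"ty":-20,"tz":-7,"wx":0,"wy":0,"wz":0,"claw":0.75},{"tx":-2.1,"ty":-20,"tz":-10,"wx":0,"wy":0,"wz":0,"claw":0.75},{"tx":-2.1,"ty":-20,"tz":-10.6,"wx":0,"wy":0,"wz":0,"claw":0.75},{"tx":-2.1,"ty":-20,"tz":-10.6,"wx":0,"wy":0,"wz":0,"claw":0.75}]';python3 -m creep '[{"tx":0,"ty":0,"tz":0,"wx":0,"wy":0,"wz":0,"claw":0.75},{"tx":0,"ty":0,"tz":0,"wx":0,"wy":0,"wz":0,"claw":0.4},{"tx":0,"ty":0,"tz":0,"wx":0,"wy":0,"wz":0,"claw":0.4},{"tx":0,"ty":0,"tz":0,"wx":0,"wy":0,"wz":0,"claw":0.4},{"tx":0,"ty":0,"tz":0,"wx":0,"wy":0,"wz":0,"claw":0.4},{"tx":0,"ty":0,"tz":0,"wx":0,"wy":0,"wz":0,"claw":0.4},{"tx":0,"ty":0,"tz":0,"wx":0,"wy":0,"wz":0,"claw":0.4},{"tx":0,"ty":0,"tz":0,"wx":0,"wy":0,"wz":0,"claw":0.4},{"tx":0,"ty":0,"tz":0,"wx":0,"wy":0,"wz":0,"claw":0.4},{"tx":0,"ty":0,"tz":0,"wx":0,"wy":0,"wz":0,"claw":0.4}]' 60
```

```text
time: 45.75
position: [0.4832, -0.0196, 0.1345]
tcp_rot: [0.101, -3.14, -0.0]
contact_force: [-0.4, -0.9, -0.3]
grip_width: 0.0639
grasp_force: 0.0
time: 47.0
position: [0.4828, -0.019, 0.135]
tcp_rot: [-0.099, 3.14, 0.002]
contact_force: [-0.5, 5.2, 4.3]
grip_width: 0.0425
grasp_force: 60.1
```

```bash
python3 -m creep '[{"tx":0.2,"ty":0,"tz":-0.1,"wx":0,"wy":0,"wz":0,"claw":0.4},{"tx":0.4,"ty":0,"tz":-0.2,"wx":0,"wy":0,"wz":0,"claw":0.4},{"tx":0.6,"ty":0,"tz":-0.3,"wx":0,"wy":0,"wz":0,"claw":0.4},{"tx":0.8,"ty":0,"tz":-0.3,"wx":0,"wy":0,"wz":0,"claw":0.4},{"tx":1,"ty":0.1,"tz":-0.3,"wx":0,"wy":0,"wz":0,"claw":0.4},{"tx":1.2,"ty":0.1,"tz":-0.3,"wx":0,"wy":0,"wz":0,"claw":0.4},{"tx":1.4,"ty":0.1,"tz":-0.3,"wx":0,"wy":0,"wz":0,"claw":0.4},{"tx":1.6,"ty":0.1,"tz":-0.4,"wx":0,"wy":0,"wz":0,"claw":0.4},{"tx":1.8,"ty":0.1,"tz":-0.4,"wx":0,"wy":0,"wz":0,"claw":0.4},{"tx":1.8,"ty":0.1,"tz":-0.4,"wx":0,"wy":0,"wz":0,"claw":0.4}]'
```

```text
time: 48.25
position: [0.4998, -0.018, 0.13]
tcp_rot: [0.098, -3.137, -0.004]
contact_force: [-2.0, 6.0, -0.1]
grip_width: 0.0426
grasp_force: 60.9
```

```bash
python3 -m creep '[{"tx":0.1,"ty":0,"tz":-0.1,"wx":0,"wy":0,"wz":0,"claw":0.4},{"tx":0.1,"ty":0,"tz":-0.2,"wx":0,"wy":0,"wz":0,"claw":0.4},{"tx":0.1,"ty":0,"tz":-0.3,"wx":0,"wy":0,"wz":0,"claw":0.4},{"tx":0.1,"ty":0,"tz":-0.4,"wx":0,"wy":0,"wz":0,"claw":0.4},{"tx":0.1,"ty":0,"tz":-0.5,"wx":0,"wy":0,"wz":0,"claw":0.4},{"tx":0.1,"ty":0,"tz":-0.6,"wx":0,"wy":0,"wz":0,"claw":0.4},{"tx":0.1,"ty":0,"tz":-0.7,"wx":0,"wy":0,"wz":0,"claw":0.4},{"tx":0.1,"ty":0,"tz":-0.7,"wx":0,"wy":0,"wz":0,"claw":0.4},{"tx":0.1,"ty":0,"tz":-0.7,"wx":0,"wy":0,"wz":0,"claw":0.4},{"tx":0.1,"ty":0,"tz":-0.7,"wx":0,"wy":0,"wz":0,"claw":0.4}]'
```

```text
time: 49.5
position: [0.5012, -0.0179, 0.1237]
tcp_rot: [0.098, -3.138, -0.003]
contact_force: [-1.6, 7.6, 4.9]
grip_width: 0.043
grasp_force: 61.2
```

```bash
python3 -m creep '[{"tx":0,"ty":0,"tz":-0.1,"wx":0,"wy":0,"wz":0,"claw":0.4},{"tx":0,"ty":0,"tz":-0.15,"wx":0,"wy":0,"wz":0,"claw":0.4},{"tx":0,"ty":0,"tz":-0.15,"wx":0,"wy":0,"wz":0,"claw":0.4},{"tx":0,"ty":0,"tz":-0.15,"wx":0,"wy":0,"wz":0,"claw":0.4},{"tx":0,"ty":0,"tz":-0.15,"wx":0,"wy":0,"wz":0,"claw":0.4},{"tx":0,"ty":0,"tz":-0.15,"wx":0,"wy":0,"wz":0,"claw":0.4},{"tx":0,"ty":0,"tz":-0.15,"wx":0,"wy":0,"wz":0,"claw":0.4},{"tx":0,"ty":0,"tz":-0.15,"wx":0,"wy":0,"wz":0,"claw":0.4},{"tx":0,"ty":0,"tz":-0.15,"wx":0,"wy":0,"wz":0,"claw":0.4},{"tx":0,"ty":0,"tz":-0.15,"wx":0,"wy":0,"wz":0,"claw":0.4}]';python3 -m creep '[{"tx":-0.2,"ty":0,"tz":0,"wx":0,"wy":0,"wz":0,"claw":0.4},{"tx":-0.4,"ty":0,"tz":0,"wx":0,"wy":0,"wz":0,"claw":0.4},{"tx":-0.6,"ty":0,"tz":0,"wx":0,"wy":0,"wz":0,"claw":0.4},{"tx":-0.8,"ty":0,"tz":0,"wx":0,"wy":0,"wz":0,"claw":0.4},{"tx":-0.8,"ty":0,"tz":0,"wx":0,"wy":0,"wz":0,"claw":0.4},{"tx":-0.8,"ty":0,"tz":0,"wx":0,"wy":0,"wz":0,"claw":0.4},{"tx":-0.8,"ty":0,"tz":0,"wx":0,"wy":0,"wz":0,"claw":0.4},{"tx":-0.8,"ty":0,"tz":0,"wx":0,"wy":0,"wz":0,"claw":0.4},{"tx":-0.8,"ty":0,"tz":0,"wx":0,"wy":0,"wz":0,"claw":0.4},{"tx":-0.8,"ty":0,"tz":0,"wx":0,"wy":0,"wz":0,"claw":0.4}]'
```

```text
time: 50.75
position: [0.5011, -0.0179, 0.1226]
tcp_rot: [0.098, -3.138, -0.003]
contact_force: [-3.5, 7.5, 9.1]
grip_width: 0.0431
grasp_force: 61.3
time: 52.0
position: [0.4981, -0.0182, 0.1229]
tcp_rot: [-0.096, 3.131, 0.001]
contact_force: [5.2, 9.7, 1.8]
grip_width: 0.0425
grasp_force: 61.0
```

It's held against the lip, with the x force rising after 3 mm. I'll release and look.

```bash
python3 -m creep '[{"tx":0.4,"ty":0,"tz":0,"wx":0,"wy":0,"wz":0,"claw":0.4},{"tx":0.4,"ty":0,"tz":0,"wx":0,"wy":0,"wz":0,"claw":0.75},{"tx":0.4,"ty":0,"tz":0,"wx":0,"wy":0,"wz":0,"claw":0.75},{"tx":0.4,"ty":0,"tz":0,"wx":0,"wy":0,"wz":0,"claw":0.75},{"tx":0.4,"ty":0,"tz":0,"wx":0,"wy":0,"wz":0,"claw":0.75},{"tx":0.4,"ty":0,"tz":2,"wx":0,"wy":0,"wz":0,"claw":0.75},{"tx":0.4,"ty":0,"tz":6,"wx":0,"wy":0,"wz":0,"claw":0.75},{"tx":0.4,"ty":5,"tz":10,"wx":0,"wy":0,"wz":0,"claw":0.75},{"tx":0.4,"ty":10,"tz":12,"wx":0,"wy":0,"wz":0,"claw":0},{"tx":0.4,"ty":16,"tz":12,"wx":0,"wy":0,"wz":0,"claw":0}]';python3 - <<'E'
from h import *
im,d=shot('top','t9'); im2,d2=shot('side','s9')
P=pts('top',d);S=pts('side',d2);yaw=np.radians(3.75);ex=np.array([np.cos(yaw),np.sin(yaw)]);ey=np.array([-ex[1],ex[0]]);C=np.array([.596,-.014])
for n,A in(('top',P),('side',S)):
    X=(A[...,:2]-C)@ex;Y=(A[...,:2]-C)@ey;Z=A[...,2]
    k=(np.abs(Y)<.035)&(X<-.09)&(X>-.2)&(Z>.05)&(Z<.17)
    for v,u in np.argwhere(k)[::2]: print((int(u),int(v)),*(np.array([X[v,u],Y[v,u],Z[v,u]])*1000).round().astype(int),end='|')
    print()
cv2.imwrite('pics/t9c.png',np.hstack([cv2.resize(im[165:235,225:305,::-1],(457,400),interpolation=2),cv2.resize(im2[165:225,215:265,::-1],(333,400),interpolation=2)]))
E
```

```text
time: 53.25
position: [0.4997, 0.1419, 0.2441]
tcp_rot: [-0.097, 3.134, -0.0]
contact_force: [0.5, -0.6, -0.7]
grip_width: 0.0284
grasp_force: 0.0
(262, 196) -90 9 121|(264, 196) -91 3 121|(266, 196) -92 -4 125|(271, 196) -93 -20 124|(260, 197) -94 16 128|(262, 197) -94 10 125|(264, 197) -94 3 123|(266, 197) -95 -3 124|(268, 197) -96 -10 129|(270, 197) -96 -16 126|(272, 197) -98 -23 131|(258, 198) -97 23 126|(260, 198) -97 17 128|(262, 198) -98 10 129|(264, 198) -98 4 128|(266, 198) -99 -3 125|(268, 198) -99 -9 126|(270, 198) -100 -16 125|(272, 198) -101 -22 131|(258, 199) -99 23 122|(260, 199) -101 17 129|(262, 199) -100 10 123|(264, 199) -101 4 125|(266, 199) -102 -3 127|(268, 199) -94 -12 76|(270, 199) -101 -16 115|(260, 200) -101 17 109|(262, 200) -105 11 128|(264, 200) -105 4 126|(266, 200) -105 -3 123|(268, 200) -97 -11 76|(270, 200) -104 -16 110|(260, 201) -103 17 99|(262, 201) -98 9 69|(264, 201) -98 2 67|(266, 201) -100 -4 73|(268, 201) -100 -11 74|(270, 201) -105 -17 101|(260, 202) -105 17 96|(262, 202) -101 9 68|(264, 202) -103 3 75|(266, 202) -103 -4 76|(268, 202) -102 -1
[... 1999 characters left out ...]
105 -17 92|(251, 198) -122 -6 88|(253, 198) -112 -3 83|(255, 198) -92 17 66|(257, 198) -104 -17 88|(251, 199) -111 13 70|(253, 199) -117 -11 85|(255, 199) -105 -5 78|(257, 199) -106 -20 86|(251, 200) -109 15 64|(253, 200) -113 -5 76|(255, 200) -106 -7 75|(257, 200) -101 -12 76|(259, 200) -94 -14 75|(251, 201) -109 15 60|(253, 201) -117 -10 76|(255, 201) -109 -12 75|(257, 201) -98 -8 69|(259, 201) -93 -12 70|(250, 202) -116 11 61|(252, 202) -113 2 64|(256, 202) -107 -15 72|(258, 202) -95 -9 65|(252, 203) -111 6 57|(254, 203) -110 -6 64|(256, 203) -108 -17 69|(258, 203) -95 -10 61|(253, 204) -115 -8 62|(255, 204) -112 -16 65|(257, 204) -101 -12 60|(254, 205) -115 -14 61|(256, 205) -110 -20 62|
```

View pics/t9c.png

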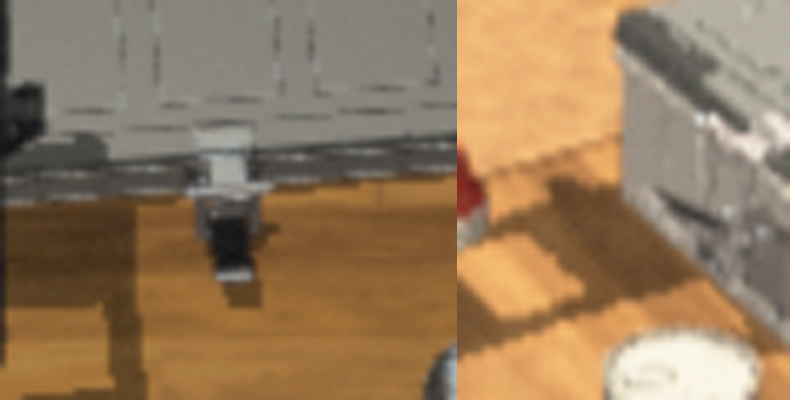

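The bar lies in the notch behind the lip, at x=-98.5 mm with its top at 129 mm. The lever handle leans out with its tip at about x=-145 mm, z=105 mm (crop 235,270). I'll press it down with closed fingers.

```bash
python3 -m creep '[{"tx":-2,"ty":-5,"tz":0,"wx":0,"wy":0,"wz":0,"claw":0},{"tx":-3.6,"ty":-10,"tz":0,"wx":0,"wy":0,"wz":0,"claw":0},{"tx":-3.6,"ty":-16.5,"tz":0,"wx":0,"wy":0,"wz":0,"claw":0},{"tx":-3.6,"ty":-16.5,"tz":0,"wx":0,"wy":0,"wz":0,"claw":0},{"tx":-3.6,"ty":-16.5,"tz":-4,"wx":0,"wy":0,"wz":0,"claw":0},{"tx":-3.6,"ty":-16.5,"tz":-8,"wx":0,"wy":0,"wz":0,"claw":0},{"tx":-3.6,"ty":-16.5,"tz":-10.3,"wx":0,"wy":0,"wz":0,"claw":0},{"tx":-3.6,"ty":-16.5,"tz":-10.3,"wx":0,"wy":0,"wz":0,"claw":0},{"tx":-3.6,"ty":-16.5,"tz":-10.3,"wx":0,"wy":0,"wz":0,"claw":0},{"tx":-3.6,"ty":-16.5,"tz":-10.3,"wx":0,"wy":0,"wz":0,"claw":0}]'; python3 -m creep '[{"tx":-0.1,"ty":0,"tz":-0.8,"wx":0,"wy":0,"wz":0,"claw":0},{"tx":-0.2,"ty":0,"tz":-1.6,"wx":0,"wy":0,"wz":0,"claw":0},{"tx":-0.5,"ty":0,"tz":-2.2,"wx":0,"wy":0,"wz":0,"claw":0},{"tx":-0.8,"ty":0,"tz":-2.8,"wx":0,"wy":0,"wz":0,"claw":0},{"tx":-1.1,"ty":0,"tz":-3.4,"wx":0,"wy":0,"wz":0,"claw":0},{"tx":-1.4,"ty":0,"tz":-4,"wx":0,"wy":0,"wz":0,"claw":0},{"tx":-1.6,"ty":0,"tz":-4.4,"wx":0,"wy":0,"wz":0,"claw":0},{"tx":-1.6,"ty":0,"tz":-4.4,"wx":0,"wy":0,"wz":0,"claw":0},{"tx":-1.6,"ty":0,"tz":-4.4,"wx":0,"wy":0,"wz":0,"claw":0},{"tx":-1.6,"ty":0,"tz":-4.4,"wx":0,"wy":0,"wz":0,"claw":0}]'
```

```text
time: 54.6
position: [0.4628, -0.0241, 0.1399]
tcp_rot: [-0.1, 3.138, -0.001]
contact_force: [0.6, 0.1, -0.8]
grip_width: 0.0002
grasp_force: 0.0
time: 55.85
position: [0.4464, -0.024, 0.0949]
tcp_rot: [-0.1, 3.139, -0.0]
contact_force: [0.1, -0.2, 1.3]
grip_width: -0.0001
grasp_force: 0.0
```

```bash
python3 -m creep '[{"tx":-0.1,"ty":0,"tz":-0.5,"wx":0,"wy":0,"wz":0,"claw":0},{"tx":-0.2,"ty":0,"tz":-1,"wx":0,"wy":0,"wz":0,"claw":0},{"tx":-0.3,"ty":0,"tz":-1.5,"wx":0,"wy":0,"wz":0,"claw":0},{"tx":-0.4,"ty":0,"tz":-2,"wx":0,"wy":0,"wz":0,"claw":0},{"tx":-0.4,"ty":0,"tz":-2.4,"wx":0,"wy":0,"wz":0,"claw":0},{"tx":-0.4,"ty":0,"tz":-2.8,"wx":0,"wy":0,"wz":0,"claw":0},{"tx":-0.4,"ty":0,"tz":-3.1,"wx":0,"wy":0,"wz":0,"claw":0},{"tx":-0.4,"ty":0,"tz":-3.3,"wx":0,"wy":0,"wz":0,"claw":0},{"tx":-0.4,"ty":0,"tz":-3.4,"wx":0,"wy":0,"wz":0,"claw":0},{"tx":-0.4,"ty":0,"tz":-3.4,"wx":0,"wy":0,"wz":0,"claw":0}]'
```

```text
time: 57.1
position: [0.4418, -0.024, 0.0607]
tcp_rot: [0.1, -3.139, -0.0]
contact_force: [0.2, 0.6, -0.2]
grip_width: 0.0001
grasp_force: 0.0
```

```bash
python3 -m creep '[{"tx":0,"ty":0,"tz":-0.1,"wx":0,"wy":0,"wz":0,"claw":0},{"tx":0,"ty":0,"tz":-0.2,"wx":0,"wy":0,"wz":0,"claw":0},{"tx":0,"ty":0,"tz":-0.3,"wx":0,"wy":0,"wz":0,"claw":0},{"tx":0,"ty":0,"tz":-0.4,"wx":0,"wy":0,"wz":0,"claw":0},{"tx":0,"ty":0,"tz":-0.4,"wx":0,"wy":0,"wz":0,"claw":0},{"tx":0,"ty":0,"tz":-0.4,"wx":0,"wy":0,"wz":0,"claw":0},{"tx":0,"ty":0,"tz":-0.4,"wx":0,"wy":0,"wz":0,"claw":0},{"tx":0,"ty":0,"tz":-0.4,"wx":0,"wy":0,"wz":0,"claw":0},{"tx":0,"ty":0,"tz":-0.4,"wx":0,"wy":0,"wz":0,"claw":0},{"tx":0,"ty":0,"tz":-0.4,"wx":0,"wy":0,"wz":0,"claw":0}]'
```

```text
time: 58.35
position: [0.4423, -0.0241, 0.0586]
tcp_rot: [-0.1, 3.138, -0.001]
contact_force: [-1.8, 1.2, 21.0]
grip_width: -0.0001
grasp_force: 9.6
```

```bash
python3 -m creep '[{"tx":0,"ty":0,"tz":2,"wx":0,"wy":0,"wz":0,"claw":0},{"tx":0,"ty":0,"tz":6,"wx":0,"wy":0,"wz":0,"claw":0},{"tx":0,"ty":0,"tz":12,"wx":0,"wy":0,"wz":0,"claw":0},{"tx":0,"ty":0,"tz":18,"wx":0,"wy":0,"wz":0,"claw":0},{"tx":0,"ty":6,"tz":20,"wx":0,"wy":0,"wz":0,"claw":0},{"tx":0,"ty":12,"tz":20,"wx":0,"wy":0,"wz":0,"claw":0},{"tx":0,"ty":18,"tz":20,"wx":0,"wy":0,"wz":0,"claw":0},{"tx":0,"ty":24,"tz":20,"wx":0,"wy":0,"wz":0,"claw":0},{"tx":0,"ty":24,"tz":20,"wx":0,"wy":0,"wz":0,"claw":0},{"tx":0,"ty":24,"tz":20,"wx":0,"wy":0,"wz":0,"claw":0}]';python3 - <<'E'
from h import *
im,d=shot('top','t10'); im2,d2=shot('side','s10')
P=pts('top',d);S=pts('side',d2);yaw=np.radians(3.75);ex=np.array([np.cos(yaw),np.sin(yaw)]);ey=np.array([-ex[1],ex[0]]);C=np.array([.596,-.014])
for n,A in(('top',P),('side',S)):
    X=(A[...,:2]-C)@ex;Y=(A[...,:2]-C)@ey;Z=A[...,2]
    for x in(-.065,-.03,0,.03): 
        k=(np.abs(X-x)<.006)&(np.abs(Y)<.13)&(Z>.1)&(Z<.2);print('lid z',x,np.median(Z[k]).round(4))
    k=(np.abs(Y)<.028)&(X<-.09)&(X>-.11)&(Z>.1)&(Z<.16);print('bar/hook X,Z',X[k].mean(),Z[k].mean(),Z[k].max())
    k=(np.abs(Y)<.012)&(X<-.112)&(X>-.18)&(Z>.02)&(Z<.13);print('lever',np.c_[X[k],Z[k]][::5].round(3).tolist())
cv2.imwrite('pics/t10c.png',np.hstack([cv2.resize(im[90:280,110:420,::-1],(440,340),interpolation=2),cv2.resize(im2[160:230,215:285,::-1],(340,340),interpolation=2)]))
E
```

```text
time: 59.6
position: [0.4414, 0.2157, 0.2565]
tcp_rot: [0.102, -3.139, 0.001]
contact_force: [1.1, -1.0, -0.2]
grip_width: -0.0
grasp_force: 0.0
lid z -0.065 0.118
lid z -0.03 0.1218
lid z 0 0.1218
lid z 0.03 0.1216
bar/hook X,Z -0.09792777956332048 0.11956424729013654 0.1279098362465414
lever [[-0.113, 0.066], [-0.115, 0.059], [-0.118, 0.059], [-0.12, 0.056], [-0.124, 0.056], [-0.124, 0.049], [-0.128, 0.055], [-0.13, 0.049], [-0.133, 0.052], [-0.134, 0.05], [-0.137, 0.048], [-0.14, 0.048], [-0.141, 0.048], [-0.144, 0.042], [-0.147, 0.039], [-0.151, 0.046], [-0.153, 0.038]]
lid z -0.065 0.1202
lid z -0.03 0.124
lid z 0 0.1237
lid z 0.03 0.1232
bar/hook X,Z -0.09887788092859942 0.11798971698986364 0.12635893746201352
lever [[-0.118, 0.066], [-0.113, 0.064], [-0.129, 0.057], [-0.115, 0.062], [-0.121, 0.054], [-0.133, 0.053], [-0.12, 0.056], [-0.136, 0.053], [-0.147, 0.048], [-0.136, 0.052], [-0.146, 0.049], [-0.152, 0.045], [-0.149, 0.041]]
```

View pics/t10c.png

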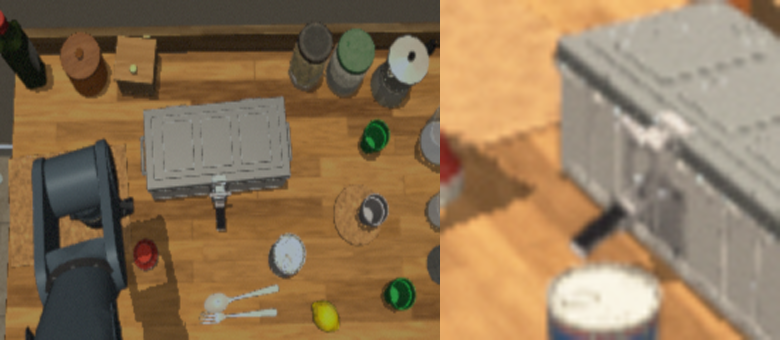

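The lid is level and drawn down. The lever slopes out and down on its stop (tip at x=-153 mm, z=40 mm), the bar is hooked, and the bottom tumbler is still on its trivet. I'll hand it in.

```bash
python3 -c "
from workcell import job
print(job.job_done())"
```

```text
the job is handed in; nothing more can be done
None
```

The picnic tub is packed and handed in at about 60 s of robot time: two tumblers and both snack pots stand upright inside, the lid is shut, the loop is hooked over the keeper and the lever is down on its stop; the hand-in call returned no verdict.

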